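Make up two furniture hardware kits

TASK

Make up the two hardware kits for today's furniture jobs: the round bun foot, the steel angle bracket and the brass drawer knob go into the long three-compartment tray, the square foot and the castor into the short two-compartment tray. Put one part in each compartment, standing flat on the tray floor the same way up as it stands now, and leave the sanding block and the tape measure where they are.

Things in the scene. Friction and masses are not known exactly. Their poses are not given: they have to be found in the camera images.
- bun_foot_mid (a point): Round wooden bun foot, a squat bulging disc 58 mm in diameter and 44 mm tall, with a steel stud 8 mm thick standing 10 mm out of its top. It stands loose on the bench with z up. Its side is upright and 58 mm across from 12 to 32 mm up. The point is on its centre line 22 mm above its underside.
- square_foot_mid (a point): Square wooden furniture foot, a pale upright block 38 x 38 mm and 60 mm tall with a steel stud 8 mm thick standing 10 mm out of its top. It stands loose on the bench with z up. Its x and y are square to its sides. The point is on its centre line 30 mm above its underside.
- drawer_knob_mid (a point): Turned brass drawer knob, 46 mm tall, standing on its 32 mm foot; its round head is 40 mm in diameter from 19 to 40 mm up. It stands loose on the bench with z up. The point is on its upright centre line, half-way up (23 mm above its underside).
- castor_mid (a point): Small furniture castor standing on its square steel mounting plate (50 x 50 x 4 mm), wheel upwards: a black 40 mm wheel between two fork cheeks, 58 mm tall in all. It stands loose on the bench with z up. The wheel's axle lies along y, and the fork is 29 mm wide over its cheeks along y (cheeks 26 mm long along x, 4 to 46 mm up). The point is on its upright centre line, half-way up (29 mm above its underside).
- angle_bracket_mid (a point): Dark steel L-shaped angle bracket, 40 mm wide (along y), standing on its foot plate: the upright plate is 8 mm thick (along x) and 56 mm tall, the foot plate 6 mm thick. It stands loose on the bench with z up. The point is in the middle of the upright plate, 28 mm above the underside; x points out over the foot plate, which reaches 56 mm from the point along x (and the back face is 4 mm behind it).
- long_tray: Kit tray with a low wooden rim and a grey felt-lined floor, fixed to the bench, 254 x 140 mm, rim and dividers 16 mm high and 5 mm thick, floor 4 mm thick. Three compartments side by side along its x axis, each 78 mm (along x) by 130 mm (along y) inside, centred at x = -83, 0 and +83 mm. Origin: centre of its underside, on the bench; z up, x along the row of compartments.
- short_tray: Kit tray with a low wooden rim and a grey felt-lined floor, fixed to the bench, 171 x 140 mm, rim and dividers 16 mm high and 5 mm thick, floor 4 mm thick. Two compartments side by side along its x axis, each 78 mm (along x) by 130 mm (along y) inside, centred at x = -41.5 and +41.5 mm. Origin: centre of its underside, on the bench; z up, x along the row of compartments.
- sanding_block: Cork sanding block, 60 x 30 x 25 mm high, lying loose among the stock, long side along its x. Not part of the kits. Origin: centre of its underside.
- tape_measure: Black tape measure with round steel faces, about 56 x 30 x 46 mm high, standing loose among the stock, long side along its x. Not part of the kits. Origin: centre of its underside.
Mind the look-alikes: they are no part of the job. Leave any orange or red look-alike of the part that bears drawer_knob_mid alone.

How it is judged:
By the outcome, as a careful person would: the job done as asked, in the order asked, and still so for the second after the job is handed in, with the robot touching nothing.
It also fails if it takes over 128 s, if anything falls off the work surface, if the arm or the gripper's body presses on something with over 40 N, if the wrist force passes 120 N, or if a joint passes its speed limit or range.

ROBOT

A 6-joint arm with a two-finger parallel gripper is mounted at the origin on the work surface. World frame = base frame: x ahead of the robot, y to its left, z up, the work surface at z = 0. Lengths are in m, angles in rad, forces in N, time in s.
With the tool pointing down it reaches from about 0.4 to 0.825 m from the base axis. Payload 7 kg.
Tool frame: the origin (TCP) lies at the very end of the fingers, on their centre line; the grasp point (between the pads) lies 19 mm behind it; y points along the fingers, x is the direction in which the jaws open and shut, and the axes are right-handed (so a half turn about y gives the same grasp; the last joint's range is limited). The gripper opens to 85 mm and grips with 20 to 120 N. Pads are 22 mm wide; open, the fingers measure 114 mm over their backs; the gripper's body (76 mm by 85 mm) begins 54 mm behind the grasp point. The pads swing forward as they close: fully open they stand 13 mm farther back than shut.
Start: joints at [1.53, 0.359, 0.012, 0, -1.224, -0.288], TCP at [0.218, 0.639, 0.231] pointing down, gripper open.
Joint ranges: [-3.07, 3.07], [-1.43, 2.12], [-1.02, 1.25], [-3.03, 1.67], [-3.05, -0], [-3.03, 3.03]. Speed limits (rad/s): [2.39, 2.39, 3.01, 3.14, 3.14, 3.14].

INTERFACE

Orientations are given as a unit quaternion [w, x, y, z].
In Python, from workcell import manip gives the robot as it stands.
- The arm moves only by the tool servo_tool, never from a script. Its argument "increments" is a list of rows, each an object with "rotation": the turn, a rotation vector about the tool's x, y, z in units of 30 degrees (1.0 is 30 degrees), a list of three; "delta_pos": the shift along the tool's x, y, z in units of 0.15 m (1.0 is 0.15 m), a list of three; "hand": the opening, from 0 (shut) to 1 (fully open). In form: [{"rotation": [wx, wy, wz], "delta_pos": [dx, dy, dz], "hand": hand}, ...]. A call has 1 to 20 rows; each row is the pose to reach, as a shift and turn from the pose measured when the call began, along the tool's axes at that moment; what a row does not reach only later rows make up. A row lasts 1/10 s, in which the tool goes at most 50 mm and 8.59 degrees, less where a joint would pass 70% of its speed; a pose out of reach is approached as far as the arm can. A call with a number of a shift or a turn outside -1 to 1 is refused whole. A call with a gripper value outside its range is refused whole. The fingers move at their own pace and stop on an object; "force" is the grip in N (left out, the last holds). Time passes only in rows, so rows that repeat a pose let the fingers close. It gives the time, the measured TCP pose, the force and the opening at its end, in the units of the state.
- manip.observe(): the state, without advancing time (a new reading comes with each control period).
- manip.camera(name): name is "side" or "top" or "wrist"; returns (picture, depth): 480x640x3 uint8, red, green, blue; 480x640 float32, m along the optical axis (not along the pixel's ray), 0 where there is no reading.
- manip.camera_info(name): a dict with "fx", "fy", "cx", "cy" (pixels), "extrinsics" (4x4, takes a point from world to camera coordinates); the wrist camera has in their place "tool_from_camera" (4x4, takes a point from camera to tool coordinates, whose origin is the TCP and whose axes are the tool frame's). Camera axes: x right, y down, z forward; pixel columns grow to the right and rows downward; lengths in m; the calibration is good to about 2 mm. A picture is of the moment at which its call begins: read the wrist's pose just before it. camera_info takes no time and is no camera call.
- manip.sign_off(): hands the job in, once; it reports no verdict.
The state is a dict: "clock": time; "q": joint angles; "qvel": joint speeds; "effort": joint torques, N m; "eef_pos": TCP position; "tool_rot": TCP orientation; "ft_force": force on the tool from outside, world axes, zero at the start; "wrist_torque": the same for the moment, N m; "opening": finger opening in m.
Only numpy, scipy, OpenCV 4.12 (cv2) and the standard library are available. Lean on these libraries where they do the work, as an engineer would, in place of code of your own. Each camera call takes 0.05 s, during which the arm holds its last target. There are 200 camera calls.

## Working session

There is one attempt and no reset: what is moved stays moved. The work goes in short steps, Python scripts to look and compute and a tool call to move; the robot and the scene stay as the last step left them, time stands still between calls to the robot, and variables do not carry over. Pictures are saved under pics/ and viewed, about 12 in all and at most 16, crops included, and the job is handed in when it is done.

Besides the shell and the picture viewer there is one more tool, called after ">>>" as a command line: name --argument value ..., lists and objects as JSON in quotes. servo_tool: Moves the arm, as the interface text tells. Its arguments: {"type":"object","properties":{"increments":{"type":"array","items":{"type":"object","properties":{"rotation":{"type":"array","items":{"type":"number","minimum":-1,"maximum":1}},"delta_pos":{"type":"array","items":{"type":"number","minimum":-1,"maximum":1}},"hand":{"type":"number"}}}},"force":{"type":"number"}},"required":["increments"]}

```bash
mkdir -p pics; ls; cat > h.py <<'E'
import numpy as np, cv2
from workcell import manip
from scipy.spatial.transform import Rotation as R
def shot(n,f=None):
    s=manip.observe(); im,d=manip.camera(n)
    if f: cv2.imwrite('pics/'+f,im[:,:,::-1])
    return s,im,d
def pts(n,d,s=None):
    i=manip.camera_info(n); v,u=np.mgrid[:480,:640]
    p=np.stack([(u-i['cx'])/i['fx']*d,(v-i['cy'])/i['fy']*d,d],-1)
    if n=='wrist':
        T=np.array(i['tool_from_camera']); p=p@T[:3,:3].T+T[:3,3]
        w,x,y,z=s['tool_rot']; r=R.from_quat([x,y,z,w]).as_matrix()
        p=p@r.T+np.array(s['eef_pos'])
    else:
        T=np.linalg.inv(np.array(i['extrinsics'])); p=p@T[:3,:3].T+T[:3,3]
    p[d<=0]=np.nan
    return p
E
python3 - <<'E'
from h import *
s,im,d=shot('top','top.png'); p=pts('top',d); np.save('top.npy',p)
print(s['eef_pos'],s['tool_rot'],s['opening'],s['ft_force'])
print(R.from_quat(np.roll(s['tool_rot'],-1)).as_matrix().round(3))
z=p[:,:,2]; print(np.nanmin(z),np.nanmax(z))
m=((z>0.010)&(z<.12)).astype(np.uint8)
n,l,st,c=cv2.connectedComponentsWithStats(m)
for k in range(1,n):
    if st[k,4]>60:
        q=p[l==k]; print(k,st[k],c[k].round(),q.min(0).round(3),q.max(0).round(3),q.mean(0).round(3), im[l==k].mean(0).round())
E
```

```text
pics
[0.21780912 0.63840034 0.23036288] [-0.41094511  0.41183818 -0.57474986  0.57547896] 0.08543023453725647 [ 0.81164755 -0.53633173 -0.96180742]
[[-0.323 -0.     0.946]
 [-0.946 -0.002 -0.323]
 [ 0.002 -1.     0.   ]]
-0.7687719173153046 0.16355628825621182
1 [ 597   64   43   81 2221] [615. 104.] [ 0.789 -0.673  0.01 ] [ 0.932 -0.583  0.075] [ 0.859 -0.598  0.044] [60. 10.  9.]
2 [   0   73   37  181 3455] [ 12. 158.] [0.546 0.519 0.01 ] [0.899 0.615 0.12 ] [0.724 0.562 0.053] [55. 55. 54.]
3 [ 176   72  223   51 2882] [277.  93.] [ 0.821 -0.177  0.01 ] [0.926 0.273 0.032] [0.881 0.069 0.02 ] [84. 77. 69.]
4 [ 127   82   46   49 1219] [152. 109.] [0.798 0.278 0.01 ] [0.856 0.337 0.12 ] [0.815 0.297 0.078] [102. 100.  93.]
5 [ 413   82  131   45 2027] [468.  99.] [ 0.817 -0.471  0.01 ] [ 0.912 -0.206  0.031] [ 0.873 -0.315  0.023] [115.  99.  77.]
6 [  84   87   46   44 1372] [106. 108.] [0.796 0.366 0.01 ] [0.857 0.427 0.085] [0.821 0.39  0.062] [92. 91. 86.]
9 [  31  101   53   92 1530] [ 56. 140.] [0.668 0.444 0.01 ] [0.854 0.562 0.025] [0.772 0.504 0.018] [103.  94.  84.]
13 [
[... 1211 characters left out ...]
6   94 2573] [610. 272.] [ 0.431 -0.604  0.01 ] [ 0.593 -0.449  0.12 ] [ 0.524 -0.534  0.084] [57. 59. 56.]
29 [ 451  244   78   92 1289] [490. 289.] [ 0.408 -0.416  0.01 ] [ 0.58  -0.273  0.022] [ 0.494 -0.346  0.016] [84. 61. 41.]
34 [247 293  20  23 330] [256. 304.] [0.438 0.077 0.013] [0.477 0.11  0.061] [0.458 0.093 0.05 ] [58. 53. 47.]
35 [300 296  17  33 521] [308. 312.] [ 0.415 -0.017  0.021] [0.474 0.014 0.031] [ 0.444 -0.001  0.026] [120.  92.  60.]
45 [353 310  22  18 139] [363. 318.] [ 0.42 -0.12  0.01] [ 0.45  -0.085  0.06 ] [ 0.435 -0.101  0.05 ] [59. 56. 51.]
51 [631 364   9  76 364] [637. 392.] [ 0.227 -0.611  0.01 ] [ 0.361 -0.604  0.031] [ 0.309 -0.607  0.018] [ 7. 16. 42.]
```

View pics/top.png

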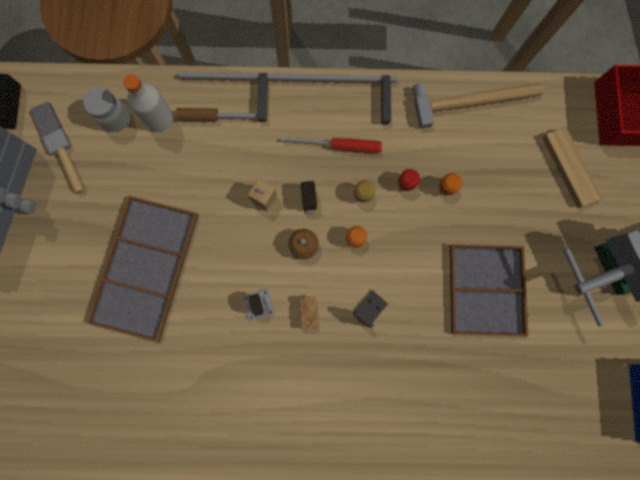

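```bash
python3 - <<'E'
from h import *
im=cv2.imread('pics/top.png'); p=np.load('top.npy'); z=p[:,:,2]
c=im[165:335,235:475]; c=cv2.resize(c,None,fx=3.3,fy=3.3,interpolation=cv2.INTER_CUBIC)
cv2.imwrite('pics/crop1.png',np.clip(c*1.8,0,255).astype(np.uint8))
i=manip.camera_info('top'); print(i['fx'],np.linalg.inv(i['extrinsics'])[:3,3])
def box(name,u0,u1,v0,v1,lo,hi):
    a=p[v0:v1,u0:u1].reshape(-1,3); a=a[(a[:,2]>lo)&(a[:,2]<hi)]
    (cx,cy),(w,h),an=cv2.minAreaRect((a[:,:2]*1000).astype(np.float32))
    if w<h: w,h,an=h,w,an+90
    print(name,len(a),'c',round(cx,1),round(cy,1),'size',round(w,1),round(h,1),'long axis deg',round(an,1),'mean',(a.mean(0)*1000).round(1),'zmax',a[:,2].max().round(4))
box('long',80,205,190,345,.010,.022)
box('short',440,530,238,342,.010,.022)
box('bun',285,325,225,262,.030,.046)
box('bunstud',285,325,225,262,.048,.06)
box('sq',240,282,175,215,.056,.064)
box('sqstud',240,282,175,215,.066,.074)
box('knob',350,378,178,205,.043,.06)
box('knobhead',350,378,178,205,.02,.06)
box('plate castor',240,278,284,325,.002,.009)
box('castor top',240,278,284,325,.05,.06)
box('castor all',240,278,284,325,.012,.06)
box('brk top',348,390,288,330,.045,.06)
box('brk foot',348,390,288,330,.003,.01)
E
```

```text
481.4965466395686 [ 0.43978832 -0.00192786  0.93145119]
long 1787 c 536.6 360.8 size 254.8 235.6 long axis deg 166.7 mean [523.5 317.1  15.8] zmax 0.0215
short 1292 c 494.3 -344.4 size 171.5 142.5 long axis deg 179.5 mean [ 494.2 -346.4   16.1] zmax 0.0217
bun 634 c 573.9 9.5 size 55.8 54.8 long axis deg 1.4 mean [572.5  10.   40.7] zmax 0.046
bunstud 19 c 568.4 10.4 size 24.2 16.5 long axis deg 123.8 mean [573.   10.5  52.7] zmax 0.0562
sq 387 c 666.0 89.4 size 38.1 38.0 long axis deg 61.0 mean [665.6  89.5  60.2] zmax 0.064
sqstud 17 c 665.6 89.8 size 6.9 6.7 long axis deg 27.3 mean [665.8  89.6  70.5] zmax 0.0735
knob 241 c 678.2 -105.7 size 34.9 33.1 long axis deg 94.9 mean [ 677.2 -105.3   46. ] zmax 0.0508
knobhead 372 c 676.9 -105.5 size 39.3 38.2 long axis deg 91.6 mean [ 674.8 -104.2   42.8] zmax 0.0508
plate castor 514 c 458.5 93.7 size 75.9 71.6 long axis deg 1.2 mean [456.4  91.6   4.1] zmax 0.0085
castor top 173 c 457.7 94.0 size 31.5 18.2 long axis deg 17.9 mean [457.9  93.8  55.6] zmax 0.0599
castor all 327 c 458.0 93.9 size 39.9 31.8 long axis deg 17.5 mean [457.7  92.7  49.6] zmax 0.0599
brk top 108 c 435.3 -102.3 size 39.9 7.9 long axis deg 49.3 mean [ 435.1 -102.2   55.9] zmax 0.0593
brk foot 603 c 453.6 -116.9 size 79.1 77.4 long axis deg 90.9 mean [ 457.9 -121.8    6.2] zmax 0.01
```

View pics/crop1.png

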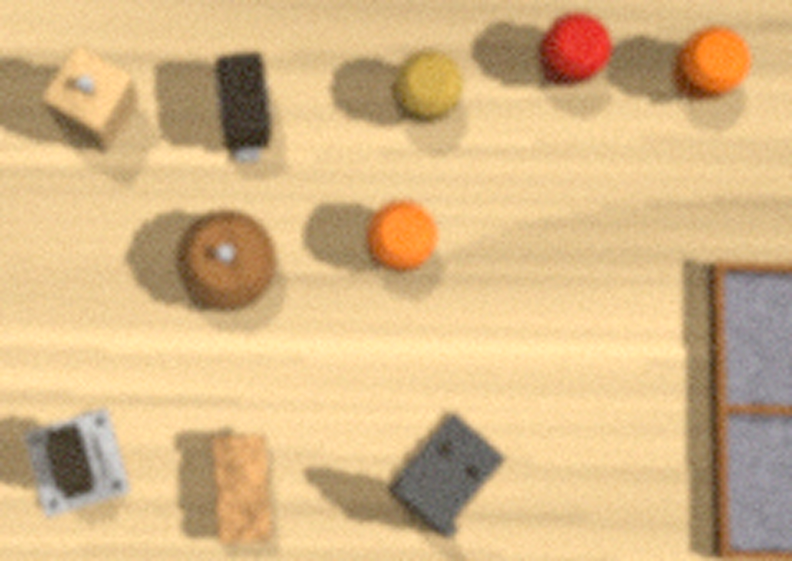

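```bash
cat >> h.py <<'E'
def plan(wps,start=None):
    """wps: (x,y,z mm, jaw deg); prints per call delta_pos/rotation/rows"""
    s=manip.observe(); w,x,y,z=s['tool_rot']; r=R.from_quat([x,y,z,w]); P=np.array(s['eef_pos'])
    for wp in wps:
        T=np.array(wp[:3])/1000; a=np.deg2rad(wp[3]); m=r.as_matrix()
        cand=[]
        for b in (a,a+np.pi):
            X=np.array([np.cos(b),np.sin(b),0]); Y=np.array([0,0,-1.]); g=R.from_matrix(np.stack([X,Y,np.cross(X,Y)],1)); cand.append(((r.inv()*g).magnitude(),b,g))
        g=min(cand,key=lambda c:c[0])[2]
        rv=(r.inv()*g).as_rotvec(); d=T-P
        n=int(np.ceil(max(np.abs(m.T@d).max()/.149,np.rad2deg(np.linalg.norm(rv))/29.9,1)))
        print('->',wp)
        for k in range(n):
            dp=r.as_matrix().T@(d/n)/.15; rr=rv/n/np.deg2rad(30)
            rows=int(np.ceil(max(np.linalg.norm(d/n)/.05,np.rad2deg(np.linalg.norm(rv/n))/8.59)))
            print('   d',dp.round(3).tolist(),'r',rr.round(3).tolist(),'rows>=',rows)
            r=r*R.from_rotvec(rv/n)
        P=T; r=g
E
python3 - <<'E'
from h import *
p=np.load('top.npy'); z=p[:,:,2]
l=cv2.connectedComponents(((z>0.010)&(z<.12)).astype(np.uint8))[1]
for px in ((268,141),(289,490)):
    k=np.bincount(l[px[0]-70:px[0]+70,px[1]-40:px[1]+40].ravel())[1:].argmax()+1
    a=p[l==k]; a=a[a[:,2]<.022]; print(a.shape,cv2.minAreaRect((a[:,:2]*1000).astype(np.float32)))
q=p[196:344,86:205]; d=q[(q[:,:,2]>.013)&(q[:,:,2]<.02)]
a=np.deg2rad(-17)
plan([(573,10,120,73),(573,10,5,73)])
E
```

```text
(1782, 3) ((525.7796630859375, 315.0581970214844), (141.47242736816406, 254.70062255859375), 76.58871459960938)
(1288, 3) ((494.2807312011719, -344.38397216796875), (142.4985809326172, 171.4724578857422), 89.4923095703125)
-> (573, 10, 120, 73)
   d [0.8, 0.185, 0.898] r [-0.0, -0.015, 0.001] rows>= 4
   d [0.807, 0.185, 0.892] r [-0.0, -0.015, 0.001] rows>= 4
   d [0.814, 0.185, 0.885] r [-0.0, -0.015, 0.001] rows>= 4
   d [0.821, 0.184, 0.879] r [-0.0, -0.015, 0.001] rows>= 4
-> (573, 10, 5, 73)
   d [0.0, 0.767, 0.0] r [0.0, 0.0, 0.0] rows>= 3
```

>>> servo_tool --increments '[{"delta_pos": [0.8, 0.17, 0.9], "rotation": [0, -0.18, 0], "hand": 1}, {"delta_pos": [0.8, 0.17, 0.9], "rotation": [0, -0.18, 0], "hand": 1}, {"delta_pos": [0.8, 0.17, 0.9], "rotation": [0, -0.18, 0], "hand": 1}, {"delta_pos": [0.8, 0.17, 0.9], "rotation": [0, -0.18, 0], "hand": 1}, {"delta_pos": [0.8, 0.17, 0.9], "rotation": [0, -0.18, 0], "hand": 1}]'

```text
clock: 0.55
eef_pos: [0.3079, 0.4771, 0.2043]
tool_rot: [-0.436, 0.438, -0.555, 0.556]
ft_force: [0.0, 1.0, 1.1]
opening: 0.0858
```

```bash
python3 - <<'E'
from h import *
s=manip.observe(); print(s['clock'],s['eef_pos'],np.abs(s['qvel']).max(),s['q'])
plan([(573,10,140,76.6)])
E
```

```text
0.55 [0.30787539 0.47709943 0.20434797] 0.06377556654356917 [ 1.34186732e+00  2.05428016e-01 -2.64646643e-01 -6.81958580e-04
 -1.10461876e+00 -8.45702172e-03]
-> (573, 10, 140, 76.6)
   d [0.87, 0.146, 0.817] r [0.0, -0.002, 0.002] rows>= 4
   d [0.871, 0.145, 0.816] r [0.0, -0.002, 0.002] rows>= 4
   d [0.872, 0.144, 0.815] r [0.0, -0.002, 0.002] rows>= 4
```

Reaches well. Three more legs.

>>> servo_tool --increments '[{"delta_pos": [0.87, 0.145, 0.815], "rotation": [0, 0, 0], "hand": 1}, {"delta_pos": [0.87, 0.145, 0.815], "rotation": [0, 0, 0], "hand": 1}, {"delta_pos": [0.87, 0.145, 0.815], "rotation": [0, 0, 0], "hand": 1}, {"delta_pos": [0.87, 0.145, 0.815], "rotation": [0, 0, 0], "hand": 1}]'

```text
clock: 0.95
eef_pos: [0.3963, 0.3191, 0.1825]
tool_rot: [-0.436, 0.439, -0.555, 0.557]
ft_force: [0.2, 0.3, 0.5]
opening: 0.0852
```

>>> servo_tool --increments '[{"delta_pos": [0.87, 0.145, 0.815], "rotation": [0, 0, 0], "hand": 1}, {"delta_pos": [0.87, 0.145, 0.815], "rotation": [0, 0, 0], "hand": 1}, {"delta_pos": [0.87, 0.145, 0.815], "rotation": [0, 0, 0], "hand": 1}, {"delta_pos": [0.87, 0.145, 0.815], "rotation": [0, 0, 0], "hand": 1}]'

```text
clock: 1.35
eef_pos: [0.4849, 0.1611, 0.1607]
tool_rot: [-0.435, 0.439, -0.555, 0.557]
ft_force: [-0.1, 1.1, 0.9]
opening: 0.0856
```

>>> servo_tool --increments '[{"delta_pos": [0.87, 0.145, 0.815], "rotation": [0, 0, 0], "hand": 1}, {"delta_pos": [0.87, 0.145, 0.815], "rotation": [0, 0, 0], "hand": 1}, {"delta_pos": [0.87, 0.145, 0.815], "rotation": [0, 0, 0], "hand": 1}, {"delta_pos": [0.87, 0.145, 0.815], "rotation": [0, 0, 0], "hand": 1}, {"delta_pos": [0.87, 0.145, 0.815], "rotation": [0, 0, 0], "hand": 1}, {"delta_pos": [0.87, 0.145, 0.815], "rotation": [0, 0, 0], "hand": 1}]'

```text
clock: 1.95
eef_pos: [0.5726, 0.0046, 0.1386]
tool_rot: [-0.434, 0.439, -0.556, 0.557]
ft_force: [-0.5, -0.0, -0.1]
opening: 0.0853
```

```bash
python3 - <<'E'
from h import *
s,im,d=shot('wrist','w1.png'); p=pts('wrist',d,s); print(s['clock'],s['eef_pos'])
T=np.array(manip.camera_info('wrist')['tool_from_camera']); print(T.round(3))
a=p.reshape(-1,3)*1000; a=a[np.hypot(a[:,0]-573,a[:,1]-10)<45]
print(len(a))
for lo,hi in ((-4,4),(15,42),(36,46),(49,60)):
    b=a[(a[:,2]>lo)&(a[:,2]<hi)]
    if len(b)>5: print(lo,hi,len(b),b.mean(0).round(1),[np.round(v,1) for v in cv2.minEnclosingCircle(b[:,:2].astype(np.float32))])
plan([(573,10,5,76.6)])
E
```

```text
1.95 [0.57264482 0.00459247 0.13861258]
[[ 1.    -0.     0.     0.001]
 [-0.    -0.276  0.961 -0.142]
 [-0.    -0.961 -0.276  0.07 ]
 [ 0.     0.     0.     1.   ]]
43277
-4 4 4019 [ 5.816e+02  5.700e+00 -2.000e-01] [array([573.,  10.]), np.float64(45.0)]
15 42 1959 [582.8   8.2  35.5] [array([574.6,  10.8]), np.float64(28.8)]
36 46 3370 [576.7  10.2  42.2] [array([574.4,  11.1]), np.float64(26.3)]
49 60 117 [574.9  10.7  53.4] [array([574.5,  11. ]), np.float64(4.1)]
-> (573, 10, 5, 76.6)
   d [-0.036, 0.893, -0.002] r [0.005, -0.011, 0.011] rows>= 3
```

View pics/w1.png

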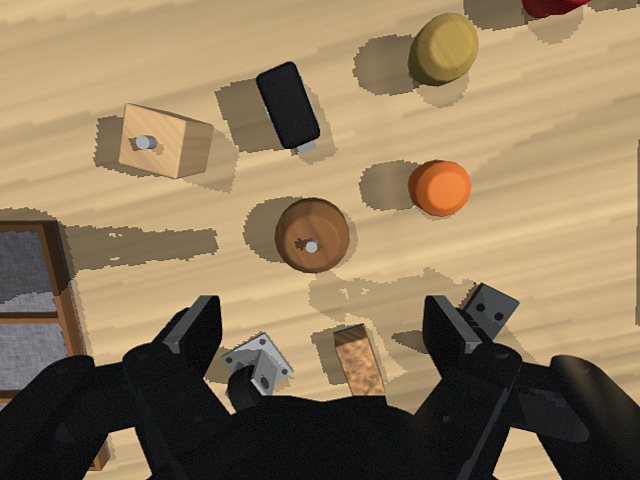

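>>> servo_tool --increments '[{"delta_pos": [-0.04, 0.4, 0], "hand": 1}, {"delta_pos": [-0.04, 0.7, 0], "hand": 1}, {"delta_pos": [-0.04, 0.88, 0], "hand": 1}, {"delta_pos": [-0.04, 0.88, 0], "hand": 1}, {"delta_pos": [-0.04, 0.88, 0], "hand": 1}, {"delta_pos": [-0.04, 0.88, 0], "hand": 0}, {"delta_pos": [-0.04, 0.88, 0], "hand": 0}, {"delta_pos": [-0.04, 0.88, 0], "hand": 0}, {"delta_pos": [-0.04, 0.88, 0], "hand": 0}, {"delta_pos": [-0.04, 0.88, 0], "hand": 0}, {"delta_pos": [-0.04, 0.88, 0], "hand": 0}, {"delta_pos": [-0.04, 0.88, 0], "hand": 0}, {"delta_pos": [-0.04, 0.88, 0], "hand": 0}]' --force 50

```text
$.increments[0]: bad value
```

```bash
python3 - <<'E'
from h import *
s=manip.observe();print(s['eef_pos'],s['opening'],s['ft_force'])
x,y=s['eef_pos'][:2]*1000
plan([(x,y,120,76.6),(606.5,295.9,120,76.6)])
E
```

```text
[0.57250523 0.00533045 0.13897152] 0.0855224798787274 [-0.1940772   0.74694271  0.64649308]
-> (np.float64(572.5052310745707), np.float64(5.3304454023165055), 120, 76.6)
   d [-0.001, 0.126, 0.0] r [0.005, -0.011, 0.011] rows>= 1
-> (606.5, 295.9, 120, 76.6)
   d [-0.968, 0.0, -0.114] r [0.0, 0.0, 0.0] rows>= 3
   d [-0.968, 0.0, -0.114] r [0.0, 0.0, 0.0] rows>= 3
```

>>> servo_tool --increments '[{"delta_pos": [-0.04, 0.4, 0], "rotation": [0, 0, 0], "hand": 1}, {"delta_pos": [-0.04, 0.7, 0], "rotation": [0, 0, 0], "hand": 1}, {"delta_pos": [-0.04, 0.88, 0], "rotation": [0, 0, 0], "hand": 1}, {"delta_pos": [-0.04, 0.88, 0], "rotation": [0, 0, 0], "hand": 1}, {"delta_pos": [-0.04, 0.88, 0], "rotation": [0, 0, 0], "hand": 1}, {"delta_pos": [-0.04, 0.88, 0], "rotation": [0, 0, 0], "hand": 0}, {"delta_pos": [-0.04, 0.88, 0], "rotation": [0, 0, 0], "hand": 0}, {"delta_pos": [-0.04, 0.88, 0], "rotation": [0, 0, 0], "hand": 0}, {"delta_pos": [-0.04, 0.88, 0], "rotation": [0, 0, 0], "hand": 0}, {"delta_pos": [-0.04, 0.88, 0], "rotation": [0, 0, 0], "hand": 0}, {"delta_pos": [-0.04, 0.88, 0], "rotation": [0, 0, 0], "hand": 0}, {"delta_pos": [-0.04, 0.88, 0], "rotation": [0, 0, 0], "hand": 0}, {"delta_pos": [-0.04, 0.88, 0], "rotation": [0, 0, 0], "hand": 0}]' --force 50

```text
clock: 3.3
eef_pos: [0.575, 0.0112, 0.0097]
tool_rot: [-0.436, 0.437, -0.555, 0.557]
ft_force: [-3.1, 2.9, 9.4]
opening: 0.0562
```

```bash
python3 - <<'E'
from h import *
s=manip.observe();print(s['eef_pos'],s['opening'],s['ft_force'])
x,y=s['eef_pos'][:2]*1000
plan([(x,y,120,76.6),(606.5,295.9,120,76.6)])
E
```

```text
[0.57495092 0.01118431 0.00967204] 0.05618225948084358 [-3.11682996  2.92036866  9.4193184 ]
-> (np.float64(574.9509154101481), np.float64(11.184314140897513), 120, 76.6)
   d [0.003, -0.736, 0.001] r [-0.002, -0.01, 0.007] rows>= 3
-> (606.5, 295.9, 120, 76.6)
   d [-0.948, 0.0, -0.118] r [0.0, 0.0, 0.0] rows>= 3
   d [-0.948, 0.0, -0.118] r [0.0, 0.0, 0.0] rows>= 3
```

>>> servo_tool --increments '[{"delta_pos": [0, -0.2, 0], "rotation": [0, 0, 0], "hand": 0}, {"delta_pos": [0, -0.5, 0], "rotation": [0, 0, 0], "hand": 0}, {"delta_pos": [0, -0.74, 0], "rotation": [0, 0, 0], "hand": 0}, {"delta_pos": [0, -0.74, 0], "rotation": [0, 0, 0], "hand": 0}, {"delta_pos": [0, -0.74, 0], "rotation": [0, 0, 0], "hand": 0}]'

```text
clock: 3.8
eef_pos: [0.5755, 0.0119, 0.1228]
tool_rot: [-0.437, 0.436, -0.555, 0.558]
ft_force: [-0.3, -0.7, -1.5]
opening: 0.0562
```

>>> servo_tool --increments '[{"delta_pos": [-0.3, 0, -0.04], "rotation": [0, 0, 0], "hand": 0}, {"delta_pos": [-0.6, 0, -0.08], "rotation": [0, 0, 0], "hand": 0}, {"delta_pos": [-0.95, 0, -0.12], "rotation": [0, 0, 0], "hand": 0}, {"delta_pos": [-0.95, 0, -0.12], "rotation": [0, 0, 0], "hand": 0}]'

```text
clock: 4.2
eef_pos: [0.5922, 0.159, 0.1215]
tool_rot: [-0.438, 0.437, -0.554, 0.557]
ft_force: [-0.9, -0.9, -0.2]
opening: 0.056
```

>>> servo_tool --increments '[{"delta_pos": [-0.3, 0, -0.04], "rotation": [0, 0, 0], "hand": 0}, {"delta_pos": [-0.6, 0, -0.08], "rotation": [0, 0, 0], "hand": 0}, {"delta_pos": [-0.95, 0, -0.12], "rotation": [0, 0, 0], "hand": 0}, {"delta_pos": [-0.95, 0, -0.12], "rotation": [0, 0, 0], "hand": 0}, {"delta_pos": [-0.95, 0, -0.12], "rotation": [0, 0, 0], "hand": 0}]'

```text
clock: 4.7
eef_pos: [0.607, 0.3026, 0.1194]
tool_rot: [-0.438, 0.438, -0.554, 0.556]
ft_force: [0.4, -0.5, -1.4]
opening: 0.0559
```

```bash
python3 - <<'E'
from h import *
s,im,d=shot('wrist','w2.png');print(s['eef_pos'],s['opening'],s['ft_force'],s['clock'])
p=pts('wrist',d,s)*1000
# rim points in view
m=(p[:,:,2]>11)&(p[:,:,2]<19); a=p[m]; a=a[(np.hypot(a[:,0]-525,a[:,1]-315)<160)]
t=np.deg2rad(-13.4); X=np.array([np.cos(t),np.sin(t)]);Y=np.array([-X[1],X[0]])
l=np.c_[(a[:,:2]-[525.8,315.1])@X,(a[:,:2]-[525.8,315.1])@Y]; print(len(l))
for j in (0,1):
    h,e=np.histogram(l[:,j],np.arange(-150,150,3)); print([(int(e[k]+1.5),int(h[k])) for k in np.argsort(-h)[:9]])
plan([(606.5,295.9,15,76.6)])
E
```

```text
[0.607      0.30256365 0.11941317] 0.05589114031568458 [ 0.37594038 -0.46247547 -1.35103605] 4.7
4008
[(124, 854), (-40, 360), (121, 337), (127, 268), (-43, 146), (-37, 137), (43, 109), (118, 71), (94, 70)]
[(67, 620), (-64, 508), (-67, 454), (70, 309), (64, 184), (55, 71), (61, 70), (-58, 69), (58, 68)]
-> (606.5, 295.9, 15, 76.6)
   d [0.034, 0.699, 0.003] r [-0.005, -0.003, 0.006] rows>= 3
```

View pics/w2.png

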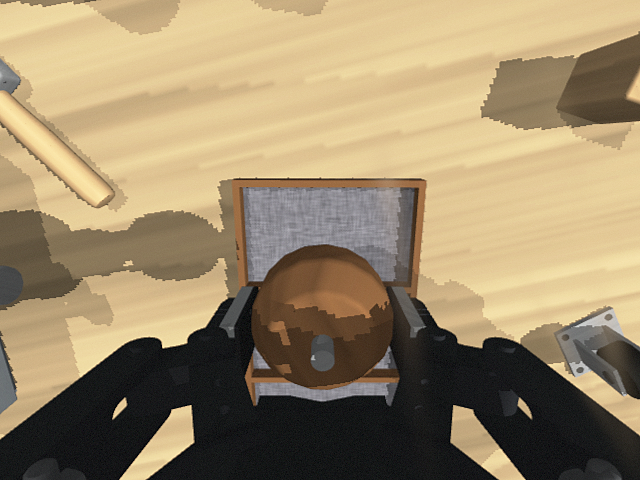

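>>> servo_tool --increments '[{"delta_pos": [0.035, 0.3, 0], "rotation": [0, 0, 0], "hand": 0}, {"delta_pos": [0.035, 0.58, 0], "rotation": [0, 0, 0], "hand": 0}, {"delta_pos": [0.035, 0.67, 0], "rotation": [0, 0, 0], "hand": 0}, {"delta_pos": [0.035, 0.7, 0], "rotation": [0, 0, 0], "hand": 0}, {"delta_pos": [0.035, 0.7, 0], "rotation": [0, 0, 0], "hand": 0}, {"delta_pos": [0.035, 0.7, 0], "rotation": [0, 0, 0], "hand": 0}]'

```text
clock: 5.35
eef_pos: [0.607, 0.2961, 0.0163]
tool_rot: [-0.438, 0.437, -0.554, 0.557]
ft_force: [0.7, -0.2, -0.3]
opening: 0.0559
```

>>> servo_tool --increments '[{"delta_pos": [0, 0, 0], "rotation": [0, 0, 0], "hand": 0.9}, {"delta_pos": [0, 0, 0], "rotation": [0, 0, 0], "hand": 0.9}, {"delta_pos": [0, 0, 0], "rotation": [0, 0, 0], "hand": 0.9}, {"delta_pos": [0, 0, 0], "rotation": [0, 0, 0], "hand": 0.9}, {"delta_pos": [0, 0, 0], "rotation": [0, 0, 0], "hand": 0.9}, {"delta_pos": [0, -0.15, 0], "rotation": [0, 0, 0], "hand": 0.9}, {"delta_pos": [0, -0.4, 0], "rotation": [0, 0, 0], "hand": 0.9}, {"delta_pos": [0, -0.8, 0], "rotation": [0, 0, 0], "hand": 0.9}, {"delta_pos": [0, -0.8, 0], "rotation": [0, 0, 0], "hand": 0.9}, {"delta_pos": [0, -0.8, 0], "rotation": [0, 0, 0], "hand": 0.9}]'

```text
clock: 6.35
eef_pos: [0.6078, 0.2974, 0.1396]
tool_rot: [-0.44, 0.435, -0.554, 0.557]
ft_force: [-0.5, -0.5, -0.7]
opening: 0.0768
```

```bash
cat >> h.py <<'E'
def obj(x,y,rad,zs,src='top',s=None):
    s,im,d=shot(src); p=pts(src,d,s).reshape(-1,3)*1000
    p=p[np.hypot(p[:,0]-x,p[:,1]-y)<rad]
    for lo,hi in zs:
        b=p[(p[:,2]>lo)&(p[:,2]<hi)]
        if len(b)>5: print(src,(lo,hi),len(b),'mean',b.mean(0).round(1),'rect',[np.round(v,1) for v in cv2.minAreaRect(b[:,:2].astype(np.float32))],'zmax',b[:,2].max().round(1))
E
python3 - <<'E'
from h import *
s=manip.observe();print(s['eef_pos'],s['opening'],s['clock'])
obj(606,296,38,((40,50),(52,64)),'wrist')
plan([(435.5,-102,130,139.3)])
E
```

```text
[0.60784933 0.29736741 0.13955359] 0.07675696288881345 6.35
wrist (40, 50) 3442 mean [609.  295.3  46.2] rect [array([606.9, 295.7]), array([51.3, 51.3]), np.float64(83.9)] zmax 49.6
wrist (52, 64) 119 mean [607.1 295.6  57.3] rect [array([606.9, 295.8]), array([7.7, 7.6]), np.float64(75.2)] zmax 59.4
-> (435.5, -102, 130, 139.3)
   d [0.95, 0.015, -0.163] r [-0.003, -0.698, 0.001] rows>= 3
   d [0.829, 0.015, -0.492] r [-0.003, -0.698, 0.001] rows>= 3
   d [0.599, 0.015, -0.756] r [-0.003, -0.698, 0.001] rows>= 3
```

>>> servo_tool --increments '[{"delta_pos": [0.3, 0, -0.05], "rotation": [0, -0.23, 0], "hand": 0.6}, {"delta_pos": [0.6, 0, -0.1], "rotation": [0, -0.46, 0], "hand": 0.6}, {"delta_pos": [0.95, 0, -0.16], "rotation": [0, -0.7, 0], "hand": 0.6}, {"delta_pos": [0.95, 0, -0.16], "rotation": [0, -0.7, 0], "hand": 0.6}]'

```text
clock: 6.8
eef_pos: [0.5464, 0.1591, 0.1354]
tool_rot: [-0.532, 0.532, -0.465, 0.467]
ft_force: [0.7, 1.1, -0.2]
opening: 0.0513
```

>>> servo_tool --increments '[{"delta_pos": [0.28, 0, -0.16], "rotation": [0, -0.23, 0], "hand": 0.6}, {"delta_pos": [0.56, 0, -0.33], "rotation": [0, -0.46, 0], "hand": 0.6}, {"delta_pos": [0.83, 0, -0.49], "rotation": [0, -0.7, 0], "hand": 0.6}, {"delta_pos": [0.83, 0, -0.49], "rotation": [0, -0.7, 0], "hand": 0.6}]'

```text
clock: 7.2
eef_pos: [0.4859, 0.0219, 0.1342]
tool_rot: [-0.607, 0.61, -0.361, 0.36]
ft_force: [0.7, 1.0, 0.5]
opening: 0.0515
```

>>> servo_tool --increments '[{"delta_pos": [0.2, 0, -0.25], "rotation": [0, -0.23, 0], "hand": 0.5}, {"delta_pos": [0.4, 0, -0.5], "rotation": [0, -0.46, 0], "hand": 0.5}, {"delta_pos": [0.6, 0, -0.75], "rotation": [0, -0.7, 0], "hand": 0.5}, {"delta_pos": [0.6, 0, -0.75], "rotation": [0, -0.7, 0], "hand": 0.5}, {"delta_pos": [0.6, 0, -0.75], "rotation": [0, -0.7, 0], "hand": 0.5}]'

```text
clock: 7.7
eef_pos: [0.4297, -0.112, 0.1341]
tool_rot: [-0.662, 0.665, -0.246, 0.244]
ft_force: [0.3, 0.4, 0.3]
opening: 0.0426
```

```bash
python3 - <<'E'
from h import *
s=manip.observe();print(s['eef_pos'],s['opening'],s['clock'],s['q'].round(2) if hasattr(s['q'],'round') else s['q'])
obj(435.5,-102,45,((48,60),(50,62)),'wrist',s)
plan([(435.5,-102,20,139.3)])
s,im,d=shot('wrist','w3.png')
E
```

```text
[ 0.42971656 -0.11199029  0.13411702] 0.04261587933514636 7.7 [ 0.19  0.07 -0.61  0.   -0.89  2.24]
wrist (48, 60) 696 mean [ 435.8 -100.6   55.6] rect [array([ 435. , -101.3]), array([39.9,  7.6]), np.float64(49.5)] zmax 57.6
wrist (50, 62) 688 mean [ 435.6 -100.7   55.6] rect [array([ 435. , -101.3]), array([39.9,  7.6]), np.float64(49.5)] zmax 57.6
-> (435.5, -102, 20, 139.3)
   d [-0.013, 0.761, 0.073] r [0.01, 0.007, -0.002] rows>= 3
```

View pics/w3.png

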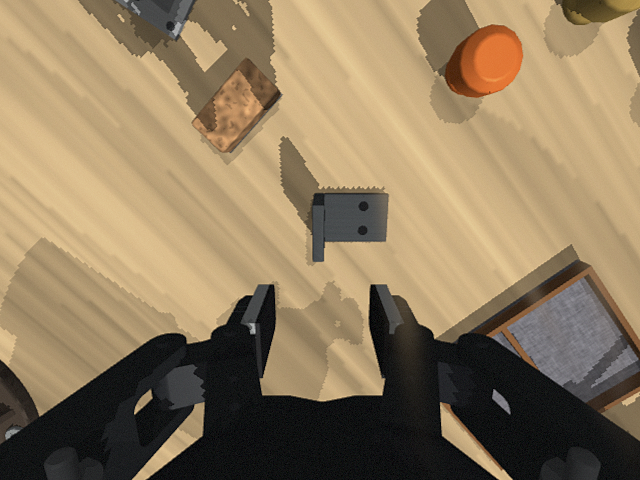

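>>> servo_tool --increments '[{"delta_pos": [-0.013, 0.1, 0.073], "rotation": [0, 0, 0], "hand": 0.5}, {"delta_pos": [-0.013, 0.4, 0.073], "rotation": [0, 0, 0], "hand": 0.5}, {"delta_pos": [-0.013, 0.65, 0.073], "rotation": [0, 0, 0], "hand": 0.5}, {"delta_pos": [-0.013, 0.76, 0.073], "rotation": [0, 0, 0], "hand": 0.5}, {"delta_pos": [-0.013, 0.76, 0.073], "rotation": [0, 0, 0], "hand": 0.5}, {"delta_pos": [-0.013, 0.76, 0.073], "rotation": [0, 0, 0], "hand": 0}, {"delta_pos": [-0.013, 0.76, 0.073], "rotation": [0, 0, 0], "hand": 0}, {"delta_pos": [-0.013, 0.76, 0.073], "rotation": [0, 0, 0], "hand": 0}, {"delta_pos": [-0.013, 0.76, 0.073], "rotation": [0, 0, 0], "hand": 0}, {"delta_pos": [-0.013, 0.76, 0.073], "rotation": [0, 0, 0], "hand": 0}, {"delta_pos": [-0.013, 0.76, 0.073], "rotation": [0, 0, 0], "hand": 0}, {"delta_pos": [-0.013, 0.76, 0.073], "rotation": [0, 0, 0], "hand": 0}, {"delta_pos": [-0.013, 0.76, 0.073], "rotation": [0, 0, 0], "hand": 0}]' --force 60

```text
clock: 9.1
eef_pos: [0.4371, -0.101, 0.0215]
tool_rot: [-0.663, 0.665, -0.244, 0.244]
ft_force: [-1.7, 4.2, 7.5]
opening: 0.0073
```

```bash
python3 - <<'E'
from h import *
s=manip.observe();print(s['eef_pos'],s['opening'],s['ft_force'])
x,y=s['eef_pos'][:2]*1000
t=np.deg2rad(76.6); tx=525.8+26*np.cos(t); ty=315.1+26*np.sin(t); print(tx,ty)
plan([(x,y,135,139.3),(tx,ty,140,76.6)])
E
```

```text
[ 0.437072   -0.1010428   0.02150575] 0.00728867780796222 [-1.67113193  4.24310035  7.52881255]
531.8254454908481 340.3921728334443
-> (np.float64(437.0720046153854), np.float64(-101.04280178964821), 135, 139.3)
   d [0.001, -0.757, -0.002] r [0.005, 0.01, 0.002] rows>= 3
-> (np.float64(531.8254454908481), np.float64(340.3921728334443), 140, 76.6)
   d [-0.48, -0.011, 0.881] r [-0.0, 0.697, -0.0] rows>= 4
   d [-0.763, -0.011, 0.652] r [-0.0, 0.697, -0.0] rows>= 4
   d [-0.945, -0.011, 0.337] r [-0.0, 0.697, -0.0] rows>= 4
```

>>> servo_tool --increments '[{"delta_pos": [0, -0.2, 0], "rotation": [0, 0, 0], "hand": 0}, {"delta_pos": [0, -0.5, 0], "rotation": [0, 0, 0], "hand": 0}, {"delta_pos": [0, -0.76, 0], "rotation": [0, 0, 0], "hand": 0}, {"delta_pos": [0, -0.76, 0], "rotation": [0, 0, 0], "hand": 0}, {"delta_pos": [0, -0.76, 0], "rotation": [0, 0, 0], "hand": 0}]'

```text
clock: 9.6
eef_pos: [0.4374, -0.1006, 0.1365]
tool_rot: [-0.663, 0.664, -0.244, 0.245]
ft_force: [-0.5, -0.1, -2.4]
opening: 0.0074
```

>>> servo_tool --increments '[{"delta_pos": [-0.12, 0, 0.22], "rotation": [0, 0.17, 0], "hand": 0}, {"delta_pos": [-0.24, 0, 0.44], "rotation": [0, 0.35, 0], "hand": 0}, {"delta_pos": [-0.36, -0.01, 0.66], "rotation": [0, 0.52, 0], "hand": 0}, {"delta_pos": [-0.48, -0.01, 0.88], "rotation": [0, 0.7, 0], "hand": 0}, {"delta_pos": [-0.48, -0.01, 0.88], "rotation": [0, 0.7, 0], "hand": 0}]'

```text
clock: 10.1
eef_pos: [0.4686, 0.0494, 0.1365]
tool_rot: [-0.607, 0.608, -0.361, 0.362]
ft_force: [-0.3, 0.3, -2.0]
opening: 0.0075
```

>>> servo_tool --increments '[{"delta_pos": [-0.19, 0, 0.16], "rotation": [0, 0.17, 0], "hand": 0}, {"delta_pos": [-0.38, 0, 0.32], "rotation": [0, 0.35, 0], "hand": 0}, {"delta_pos": [-0.57, -0.01, 0.49], "rotation": [0, 0.52, 0], "hand": 0}, {"delta_pos": [-0.76, -0.01, 0.65], "rotation": [0, 0.7, 0], "hand": 0}, {"delta_pos": [-0.76, -0.01, 0.65], "rotation": [0, 0.7, 0], "hand": 0}]'

```text
clock: 10.6
eef_pos: [0.5003, 0.199, 0.1359]
tool_rot: [-0.531, 0.533, -0.466, 0.467]
ft_force: [-0.1, -0.7, -2.0]
opening: 0.0071
```

>>> servo_tool --increments '[{"delta_pos": [-0.24, 0, 0.08], "rotation": [0, 0.17, 0], "hand": 0}, {"delta_pos": [-0.47, 0, 0.17], "rotation": [0, 0.35, 0], "hand": 0}, {"delta_pos": [-0.71, -0.01, 0.25], "rotation": [0, 0.52, 0], "hand": 0}, {"delta_pos": [-0.94, -0.01, 0.34], "rotation": [0, 0.7, 0], "hand": 0}, {"delta_pos": [-0.94, -0.01, 0.34], "rotation": [0, 0.7, 0], "hand": 0}, {"delta_pos": [-0.94, -0.01, 0.34], "rotation": [0, 0.7, 0], "hand": 0}]'

```text
clock: 11.2
eef_pos: [0.5316, 0.3448, 0.1346]
tool_rot: [-0.436, 0.44, -0.554, 0.556]
ft_force: [0.2, -0.1, -1.9]
opening: 0.0074
```

```bash
python3 - <<'E'
from h import *
s,im,d=shot('wrist','w4.png');print(s['eef_pos'],s['opening'],s['ft_force'],s['clock'])
cv2.imwrite('pics/s4.png',shot('side')[1][:,:,::-1])
plan([(531.8,340.4,26,76.6)])
E
```

```text
[0.53162535 0.34480257 0.13460318] 0.007356138769284343 [ 0.20970614 -0.13339123 -1.85859576] 11.2
-> (531.8, 340.4, 26, 76.6)
   d [0.019, 0.731, 0.006] r [0.002, -0.003, 0.01] rows>= 3
```

View pics/w4.png

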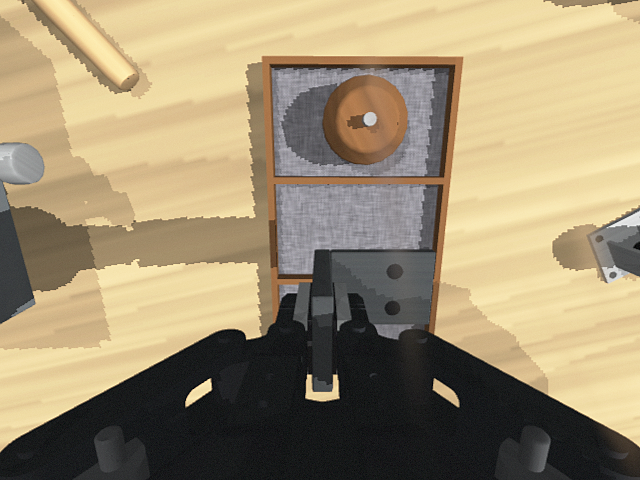

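>>> servo_tool --increments '[{"delta_pos": [0.02, 0.2, 0], "rotation": [0, 0, 0], "hand": 0}, {"delta_pos": [0.02, 0.45, 0], "rotation": [0, 0, 0], "hand": 0}, {"delta_pos": [0.02, 0.65, 0], "rotation": [0, 0, 0], "hand": 0}, {"delta_pos": [0.02, 0.7, 0], "rotation": [0, 0, 0], "hand": 0}, {"delta_pos": [0.02, 0.73, 0], "rotation": [0, 0, 0], "hand": 0}, {"delta_pos": [0.02, 0.73, 0], "rotation": [0, 0, 0], "hand": 0}, {"delta_pos": [0.02, 0.73, 0], "rotation": [0, 0, 0], "hand": 0}]'

```text
clock: 12.0
eef_pos: [0.5317, 0.3411, 0.0278]
tool_rot: [-0.437, 0.439, -0.554, 0.556]
ft_force: [0.4, 0.2, -1.5]
opening: 0.0075
```

>>> servo_tool --increments '[{"delta_pos": [0, 0, 0], "rotation": [0, 0, 0], "hand": 0.3}, {"delta_pos": [0, 0, 0], "rotation": [0, 0, 0], "hand": 0.3}, {"delta_pos": [0, 0, 0], "rotation": [0, 0, 0], "hand": 0.3}, {"delta_pos": [0, 0, 0], "rotation": [0, 0, 0], "hand": 0.3}, {"delta_pos": [0, 0, 0], "rotation": [0, 0, 0], "hand": 0.3}, {"delta_pos": [0, -0.15, 0], "rotation": [0, 0, 0], "hand": 0.3}, {"delta_pos": [0, -0.4, 0], "rotation": [0, 0, 0], "hand": 0.3}, {"delta_pos": [0, -0.75, 0], "rotation": [0, 0, 0], "hand": 0.3}, {"delta_pos": [0, -0.75, 0], "rotation": [0, 0, 0], "hand": 0.3}, {"delta_pos": [0, -0.75, 0], "rotation": [0, 0, 0], "hand": 0.3}]'

```text
clock: 13.0
eef_pos: [0.5324, 0.3423, 0.1423]
tool_rot: [-0.438, 0.437, -0.555, 0.556]
ft_force: [-0.6, -0.5, -0.8]
opening: 0.0254
```

```bash
python3 - <<'E'
from h import *
s=manip.observe();print(s['eef_pos'],s['opening'],s['clock'])
obj(531.8,340.4,40,((52,66),),'wrist')
obj(531.8,340.4,40,((52,66),),'top')
plan([(677,-105.3,135,76.6)])
E
```

```text
[0.53241154 0.34227767 0.14234923] 0.02540220791307444 13.0
wrist (52, 66) 641 mean [532.  340.6  59.5] rect [array([530.6, 340.7]), array([ 7.7, 39.7]), np.float64(76.4)] zmax 61.6
top (52, 66) 132 mean [529.4 338.6  59.1] rect [array([529.9, 339.2]), array([ 9.1, 39.6]), np.float64(75.3)] zmax 63.7
-> (677, -105.3, 135, 76.6)
   d [0.889, 0.013, 0.547] r [0.0, -0.001, 0.003] rows>= 4
   d [0.889, 0.012, 0.546] r [0.0, -0.001, 0.003] rows>= 4
   d [0.89, 0.011, 0.546] r [0.0, -0.001, 0.003] rows>= 4
```

>>> servo_tool --increments '[{"delta_pos": [0.22, 0, 0.14], "rotation": [0, 0, 0], "hand": 0.8}, {"delta_pos": [0.44, 0, 0.27], "rotation": [0, 0, 0], "hand": 0.8}, {"delta_pos": [0.66, 0, 0.41], "rotation": [0, 0, 0], "hand": 0.8}, {"delta_pos": [0.89, 0.01, 0.55], "rotation": [0, 0, 0], "hand": 0.8}, {"delta_pos": [0.89, 0.01, 0.55], "rotation": [0, 0, 0], "hand": 0.8}]'

```text
clock: 13.6
eef_pos: [0.58, 0.1876, 0.1365]
tool_rot: [-0.434, 0.439, -0.555, 0.557]
ft_force: [-0.2, 0.8, -0.7]
opening: 0.0683
```

>>> servo_tool --increments '[{"delta_pos": [0.22, 0, 0.14], "rotation": [0, 0, 0], "hand": 0.8}, {"delta_pos": [0.44, 0, 0.27], "rotation": [0, 0, 0], "hand": 0.8}, {"delta_pos": [0.66, 0, 0.41], "rotation": [0, 0, 0], "hand": 0.8}, {"delta_pos": [0.89, 0.01, 0.55], "rotation": [0, 0, 0], "hand": 0.8}, {"delta_pos": [0.89, 0.01, 0.55], "rotation": [0, 0, 0], "hand": 0.8}]'

```text
clock: 14.1
eef_pos: [0.6283, 0.0344, 0.1335]
tool_rot: [-0.432, 0.44, -0.557, 0.557]
ft_force: [-0.4, -0.1, -0.1]
opening: 0.0682
```

>>> servo_tool --increments '[{"delta_pos": [0.22, 0, 0.14], "rotation": [0, 0, 0], "hand": 0.8}, {"delta_pos": [0.44, 0, 0.27], "rotation": [0, 0, 0], "hand": 0.8}, {"delta_pos": [0.66, 0, 0.41], "rotation": [0, 0, 0], "hand": 0.8}, {"delta_pos": [0.89, 0.01, 0.55], "rotation": [0, 0, 0], "hand": 0.8}, {"delta_pos": [0.89, 0.01, 0.55], "rotation": [0, 0, 0], "hand": 0.8}, {"delta_pos": [0.89, 0.01, 0.55], "rotation": [0, 0, 0], "hand": 0.8}]'

```text
clock: 14.7
eef_pos: [0.6754, -0.1157, 0.1307]
tool_rot: [0.43, -0.44, 0.558, -0.557]
ft_force: [-0.2, 0.4, 0.2]
opening: 0.0685
```

```bash
python3 - <<'E'
from h import *
s,im,d=shot('wrist','w5.png');print(s['eef_pos'],s['opening'],s['clock'],s['tool_rot'])
obj(677,-105.3,40,((25,50),(42,50)),'wrist')
plan([(677,-105.3,12,76.6)])
E
```

```text
[ 0.67540749 -0.11566117  0.1306936 ] 0.06853795035737603 14.7 [ 0.43031217 -0.43993928  0.55765813 -0.55704782]
wrist (25, 50) 2429 mean [ 680.7 -105.8   43. ] rect [array([ 678.4, -105. ]), array([39. , 38.6]), np.float64(27.6)] zmax 47.8
wrist (42, 50) 1729 mean [ 679.  -105.2   44.9] rect [array([ 678.3, -105.2]), array([34.7, 34.7]), np.float64(7.0)] zmax 47.8
-> (677, -105.3, 12, 76.6)
   d [-0.068, 0.797, 0.001] r [0.015, -0.017, 0.019] rows>= 3
```

View pics/w5.png

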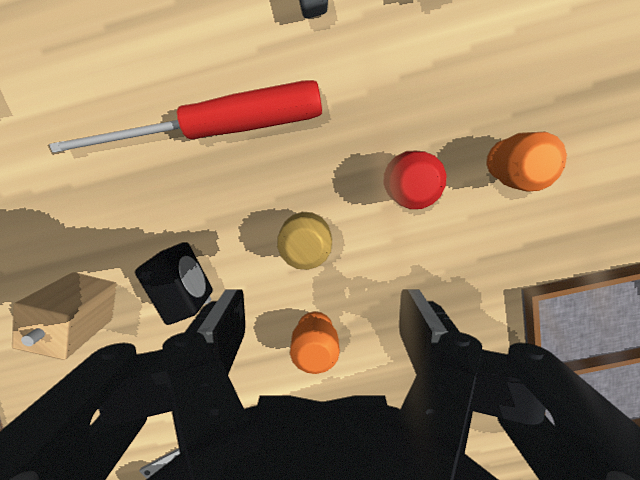

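>>> servo_tool --increments '[{"delta_pos": [-0.07, 0.1, 0.01], "rotation": [0.015, -0.017, 0.019], "hand": 0.8}, {"delta_pos": [-0.07, 0.4, 0.01], "rotation": [0.015, -0.017, 0.019], "hand": 0.8}, {"delta_pos": [-0.07, 0.65, 0.01], "rotation": [0.015, -0.017, 0.019], "hand": 0.8}, {"delta_pos": [-0.07, 0.81, 0.01], "rotation": [0.015, -0.017, 0.019], "hand": 0.8}, {"delta_pos": [-0.07, 0.81, 0.01], "rotation": [0.015, -0.017, 0.019], "hand": 0.8}, {"delta_pos": [-0.07, 0.81, 0.01], "rotation": [0.015, -0.017, 0.019], "hand": 0}, {"delta_pos": [-0.07, 0.81, 0.01], "rotation": [0.015, -0.017, 0.019], "hand": 0}, {"delta_pos": [-0.07, 0.81, 0.01], "rotation": [0.015, -0.017, 0.019], "hand": 0}, {"delta_pos": [-0.07, 0.81, 0.01], "rotation": [0.015, -0.017, 0.019], "hand": 0}, {"delta_pos": [-0.07, 0.81, 0.01], "rotation": [0.015, -0.017, 0.019], "hand": 0}, {"delta_pos": [-0.07, 0.81, 0.01], "rotation": [0.015, -0.017, 0.019], "hand": 0}, {"delta_pos": [-0.07, 0.81, 0.01], "rotation": [0.015, -0.017, 0.019], "hand": 0}]' --force 60

```text
clock: 16.0
eef_pos: [0.68, -0.1049, 0.0124]
tool_rot: [-0.44, 0.437, -0.554, 0.556]
ft_force: [-0.3, 3.1, 7.9]
opening: 0.0381
```

```bash
python3 - <<'E'
from h import *
s=manip.observe();print(s['eef_pos'],s['opening'],s['ft_force'])
x,y=s['eef_pos'][:2]*1000
plan([(x,y,140,76.6),(445.1,334.3,140,76.6)])
E
```

```text
[ 0.67996238 -0.10489574  0.01244525] 0.038126342021626 [-0.27087071  3.1486054   7.86376063]
-> (np.float64(679.9623757909317), np.float64(-104.89573848985769), 140, 76.6)
   d [-0.001, -0.85, 0.003] r [-0.007, 0.001, -0.003] rows>= 3
-> (445.1, 334.3, 140, 76.6)
   d [-0.828, 0.0, -0.734] r [0.0, 0.0, 0.0] rows>= 4
   d [-0.828, 0.0, -0.734] r [0.0, 0.0, 0.0] rows>= 4
   d [-0.828, 0.0, -0.734] r [0.0, 0.0, 0.0] rows>= 4
```

>>> servo_tool --increments '[{"delta_pos": [0, -0.2, 0], "rotation": [0, 0, 0], "hand": 0}, {"delta_pos": [0, -0.5, 0], "rotation": [0, 0, 0], "hand": 0}, {"delta_pos": [0, -0.85, 0], "rotation": [0, 0, 0], "hand": 0}, {"delta_pos": [0, -0.85, 0], "rotation": [0, 0, 0], "hand": 0}, {"delta_pos": [0, -0.85, 0], "rotation": [0, 0, 0], "hand": 0}]'

```text
clock: 16.5
eef_pos: [0.6804, -0.1049, 0.1427]
tool_rot: [-0.441, 0.436, -0.553, 0.556]
ft_force: [-0.8, 0.9, -1.6]
opening: 0.0379
```

>>> servo_tool --increments '[{"delta_pos": [-0.2, 0, -0.18], "rotation": [0, 0, 0], "hand": 0}, {"delta_pos": [-0.41, 0, -0.37], "rotation": [0, 0, 0], "hand": 0}, {"delta_pos": [-0.62, 0, -0.55], "rotation": [0, 0, 0], "hand": 0}, {"delta_pos": [-0.83, 0, -0.73], "rotation": [0, 0, 0], "hand": 0}, {"delta_pos": [-0.83, 0, -0.73], "rotation": [0, 0, 0], "hand": 0}]'

```text
clock: 17.0
eef_pos: [0.5998, 0.0447, 0.141]
tool_rot: [-0.441, 0.437, -0.553, 0.555]
ft_force: [1.7, -0.2, -0.5]
opening: 0.038
```

>>> servo_tool --increments '[{"delta_pos": [-0.2, 0, -0.18], "rotation": [0, 0, 0], "hand": 0}, {"delta_pos": [-0.41, 0, -0.37], "rotation": [0, 0, 0], "hand": 0}, {"delta_pos": [-0.62, 0, -0.55], "rotation": [0, 0, 0], "hand": 0}, {"delta_pos": [-0.83, 0, -0.73], "rotation": [0, 0, 0], "hand": 0}, {"delta_pos": [-0.83, 0, -0.73], "rotation": [0, 0, 0], "hand": 0}]'

```text
clock: 17.5
eef_pos: [0.5195, 0.1937, 0.1397]
tool_rot: [-0.442, 0.439, -0.553, 0.554]
ft_force: [0.7, -0.0, -1.6]
opening: 0.0381
```

>>> servo_tool --increments '[{"delta_pos": [-0.2, 0, -0.18], "rotation": [0, 0, 0], "hand": 0}, {"delta_pos": [-0.41, 0, -0.37], "rotation": [0, 0, 0], "hand": 0}, {"delta_pos": [-0.62, 0, -0.55], "rotation": [0, 0, 0], "hand": 0}, {"delta_pos": [-0.83, 0, -0.73], "rotation": [0, 0, 0], "hand": 0}, {"delta_pos": [-0.83, 0, -0.73], "rotation": [0, 0, 0], "hand": 0}, {"delta_pos": [-0.83, 0, -0.73], "rotation": [0, 0, 0], "hand": 0}]'

```text
clock: 18.1
eef_pos: [0.4401, 0.3396, 0.1383]
tool_rot: [-0.441, 0.44, -0.552, 0.554]
ft_force: [0.7, -1.3, -1.3]
opening: 0.0379
```

```bash
python3 - <<'E'
from h import *
s,im,d=shot('wrist','w6.png');print(s['eef_pos'],s['opening'],s['ft_force'],s['clock'])
plan([(445.1,334.3,17,76.6)])
E
```

```text
[0.44011816 0.33958085 0.13833872] 0.037870508777372795 [ 0.73451575 -1.26852196 -1.33564852] 18.1
-> (445.1, 334.3, 17, 76.6)
   d [0.023, 0.81, 0.034] r [-0.006, 0.013, -0.001] rows>= 3
```

View pics/w6.png

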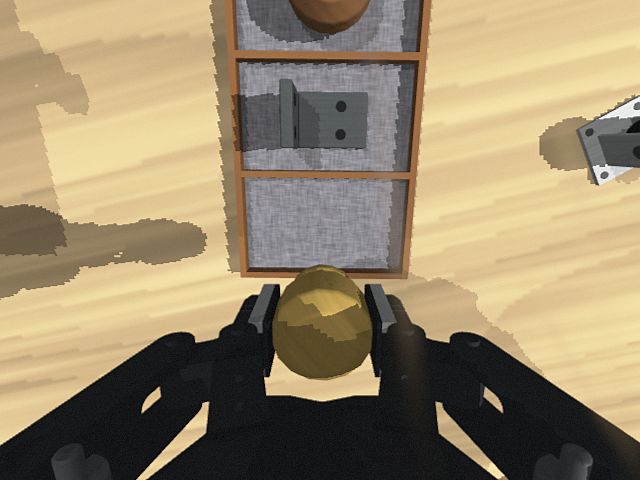

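>>> servo_tool --increments '[{"delta_pos": [0.025, 0.2, 0.035], "rotation": [0, 0, 0], "hand": 0}, {"delta_pos": [0.025, 0.5, 0.035], "rotation": [0, 0, 0], "hand": 0}, {"delta_pos": [0.025, 0.72, 0.035], "rotation": [0, 0, 0], "hand": 0}, {"delta_pos": [0.025, 0.78, 0.035], "rotation": [0, 0, 0], "hand": 0}, {"delta_pos": [0.025, 0.815, 0.035], "rotation": [0, 0, 0], "hand": 0}, {"delta_pos": [0.025, 0.815, 0.035], "rotation": [0, 0, 0], "hand": 0}, {"delta_pos": [0.025, 0.815, 0.035], "rotation": [0, 0, 0], "hand": 0}]'

```text
clock: 18.85
eef_pos: [0.4463, 0.3344, 0.0177]
tool_rot: [-0.442, 0.438, -0.553, 0.554]
ft_force: [0.5, 0.7, -1.5]
opening: 0.0381
```

>>> servo_tool --increments '[{"delta_pos": [0, 0, 0], "rotation": [0, 0, 0], "hand": 0.75}, {"delta_pos": [0, 0, 0], "rotation": [0, 0, 0], "hand": 0.75}, {"delta_pos": [0, 0, 0], "rotation": [0, 0, 0], "hand": 0.75}, {"delta_pos": [0, 0, 0], "rotation": [0, 0, 0], "hand": 0.75}, {"delta_pos": [0, 0, 0], "rotation": [0, 0, 0], "hand": 0.75}, {"delta_pos": [0, 0, 0], "rotation": [0, 0, 0], "hand": 0.75}, {"delta_pos": [0, -0.15, 0], "rotation": [0, 0, 0], "hand": 0.75}, {"delta_pos": [0, -0.4, 0], "rotation": [0, 0, 0], "hand": 0.75}, {"delta_pos": [0, -0.85, 0], "rotation": [0, 0, 0], "hand": 0.75}, {"delta_pos": [0, -0.85, 0], "rotation": [0, 0, 0], "hand": 0.75}, {"delta_pos": [0, -0.85, 0], "rotation": [0, 0, 0], "hand": 0.75}]'

```text
clock: 19.95
eef_pos: [0.4469, 0.3359, 0.1489]
tool_rot: [-0.444, 0.436, -0.553, 0.554]
ft_force: [-0.4, -0.0, -0.7]
opening: 0.0638
```

```bash
python3 - <<'E'
from h import *
s=manip.observe();print(s['eef_pos'],s['opening'],s['clock'])
obj(445.1,334.3,38,((25,60),(46,60)),'wrist')
obj(445.1,334.3,38,((25,60),(46,60)),'top')
plan([(666.3,90,150,61)])
E
```

```text
[0.44687246 0.3358558  0.14885307] 0.06377144768827603 19.95
wrist (25, 60) 2209 mean [447.4 333.7  46.8] rect [array([444.7, 334.3]), array([39.1, 39. ]), np.float64(49.8)] zmax 51.9
wrist (46, 60) 1568 mean [445.6 334.1  49. ] rect [array([444.2, 334. ]), array([34.8, 35.1]), np.float64(76.4)] zmax 51.9
top (25, 60) 295 mean [446.9 324.4  44.8] rect [array([447.1, 327.6]), array([39.2, 28.9]), np.float64(34.0)] zmax 53.9
top (46, 60) 170 mean [447.8 327.2  49.2] rect [array([447.2, 327.5]), array([36.3, 26.2]), np.float64(39.4)] zmax 53.9
-> (666.3, 90, 150, 61)
   d [0.627, -0.014, 0.901] r [-0.004, 0.266, -0.003] rows>= 4
   d [0.496, -0.015, 0.979] r [-0.004, 0.266, -0.003] rows>= 4
```

Knob standing (top ≈ 50 mm). Next, the square foot.

>>> servo_tool --increments '[{"delta_pos": [0.16, 0, 0.22], "rotation": [0, 0.06, 0], "hand": 0.8}, {"delta_pos": [0.32, 0, 0.45], "rotation": [0, 0.13, 0], "hand": 0.8}, {"delta_pos": [0.47, 0, 0.67], "rotation": [0, 0.2, 0], "hand": 0.8}, {"delta_pos": [0.63, -0.01, 0.9], "rotation": [0, 0.266, 0], "hand": 0.8}, {"delta_pos": [0.63, -0.01, 0.9], "rotation": [0, 0.266, 0], "hand": 0.8}]'

```text
clock: 20.55
eef_pos: [0.5571, 0.2079, 0.1448]
tool_rot: [-0.399, 0.398, -0.583, 0.584]
ft_force: [-0.9, 0.0, -0.4]
opening: 0.0688
```

>>> servo_tool --increments '[{"delta_pos": [0.12, 0, 0.25], "rotation": [0, 0.06, 0], "hand": 0.8}, {"delta_pos": [0.25, 0, 0.5], "rotation": [0, 0.13, 0], "hand": 0.8}, {"delta_pos": [0.37, 0, 0.73], "rotation": [0, 0.2, 0], "hand": 0.8}, {"delta_pos": [0.5, -0.01, 0.98], "rotation": [0, 0.266, 0], "hand": 0.8}, {"delta_pos": [0.5, -0.01, 0.98], "rotation": [0, 0.266, 0], "hand": 0.8}, {"delta_pos": [0.5, -0.01, 0.98], "rotation": [0, 0.266, 0], "hand": 0.8}]'

```text
clock: 21.15
eef_pos: [0.6662, 0.0836, 0.1442]
tool_rot: [-0.356, 0.357, -0.61, 0.611]
ft_force: [-0.6, 1.3, -0.8]
opening: 0.0684
```

```bash
python3 - <<'E'
from h import *
s,im,d=shot('wrist','w7.png');print(s['eef_pos'],s['opening'],s['clock'],s['tool_rot'])
obj(666.3,90,45,((56,64),(66,75)),'wrist')
plan([(666.5,90,18,61)])
E
```

```text
[0.66615887 0.08359133 0.14416357] 0.0684315915809066 21.15 [-0.35610482  0.35742421 -0.61026819  0.61074546]
wrist (56, 64) 2617 mean [667.6  89.9  59.6] rect [array([666.6,  90.6]), array([38. , 38.4]), np.float64(60.5)] zmax 64.0
wrist (66, 75) 123 mean [666.9  90.2  69.5] rect [array([666.6,  90.3]), array([7.6, 7.8]), np.float64(54.9)] zmax 71.2
-> (666.5, 90, 18, 61)
   d [-0.032, 0.848, -0.013] r [-0.001, -0.009, 0.002] rows>= 3
```

View pics/w7.png

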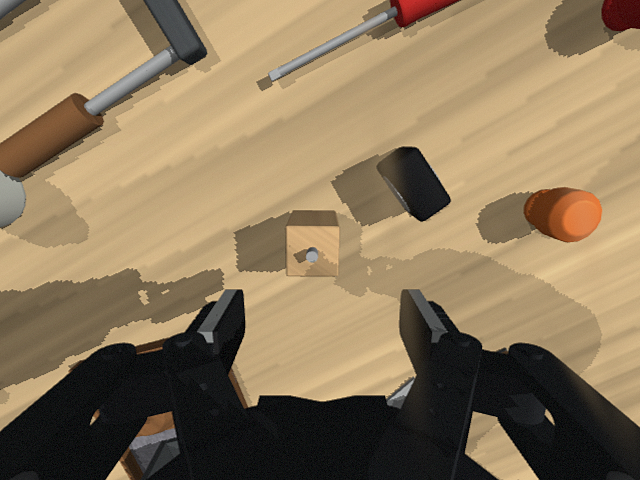

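>>> servo_tool --increments '[{"delta_pos": [-0.035, 0.1, -0.01], "rotation": [0, 0, 0], "hand": 0.8}, {"delta_pos": [-0.035, 0.4, -0.01], "rotation": [0, 0, 0], "hand": 0.8}, {"delta_pos": [-0.035, 0.68, -0.01], "rotation": [0, 0, 0], "hand": 0.8}, {"delta_pos": [-0.035, 0.85, -0.01], "rotation": [0, 0, 0], "hand": 0.8}, {"delta_pos": [-0.035, 0.85, -0.01], "rotation": [0, 0, 0], "hand": 0.8}, {"delta_pos": [-0.035, 0.85, -0.01], "rotation": [0, 0, 0], "hand": 0}, {"delta_pos": [-0.035, 0.85, -0.01], "rotation": [0, 0, 0], "hand": 0}, {"delta_pos": [-0.035, 0.85, -0.01], "rotation": [0, 0, 0], "hand": 0}, {"delta_pos": [-0.035, 0.85, -0.01], "rotation": [0, 0, 0], "hand": 0}, {"delta_pos": [-0.035, 0.85, -0.01], "rotation": [0, 0, 0], "hand": 0}, {"delta_pos": [-0.035, 0.85, -0.01], "rotation": [0, 0, 0], "hand": 0}, {"delta_pos": [-0.035, 0.85, -0.01], "rotation": [0, 0, 0], "hand": 0}]' --force 60

```text
clock: 22.45
eef_pos: [0.6683, 0.0909, 0.0198]
tool_rot: [-0.359, 0.357, -0.61, 0.611]
ft_force: [-2.4, 2.4, 7.5]
opening: 0.0371
```

```bash
python3 - <<'E'
from h import *
s=manip.observe();print(s['eef_pos'],s['opening'],s['ft_force'],s['q'])
x,y=s['eef_pos'][:2]*1000
plan([(x,y,160,61),(535.8,-344.8,160,89.5)])
E
```

```text
[0.66827196 0.09087572 0.01983592] 0.0370507570025964 [-2.37465368  2.37303416  7.53967235] [ 0.42415574  0.54264388 -0.2223349   0.00151069 -0.80274714  0.63520363]
-> (np.float64(668.2719577943323), np.float64(90.87571999231497), 160, 61)
   d [-0.002, -0.934, 0.003] r [-0.005, -0.008, -0.003] rows>= 3
-> (535.8, -344.8, 160, 89.5)
   d [0.989, 0.0, 0.212] r [0.0, -0.317, 0.0] rows>= 4
   d [1.011, 0.0, 0.046] r [0.0, -0.317, 0.0] rows>= 4
   d [1.005, 0.0, -0.122] r [0.0, -0.317, 0.0] rows>= 4
```

>>> servo_tool --increments '[{"delta_pos": [0, -0.2, 0], "rotation": [0, 0, 0], "hand": 0}, {"delta_pos": [0, -0.5, 0], "rotation": [0, 0, 0], "hand": 0}, {"delta_pos": [0, -0.8, 0], "rotation": [0, 0, 0], "hand": 0}, {"delta_pos": [0, -0.93, 0], "rotation": [0, 0, 0], "hand": 0}, {"delta_pos": [0, -0.93, 0], "rotation": [0, 0, 0], "hand": 0}]'

```text
clock: 22.95
eef_pos: [0.6698, 0.0913, 0.1645]
tool_rot: [-0.361, 0.354, -0.609, 0.611]
ft_force: [-0.1, 0.9, -1.1]
opening: 0.0371
```

>>> servo_tool --increments '[{"delta_pos": [0.25, 0, 0.05], "rotation": [0, -0.08, 0], "hand": 0}, {"delta_pos": [0.5, 0, 0.1], "rotation": [0, -0.16, 0], "hand": 0}, {"delta_pos": [0.75, 0, 0.16], "rotation": [0, -0.24, 0], "hand": 0}, {"delta_pos": [0.99, 0, 0.21], "rotation": [0, -0.317, 0], "hand": 0}, {"delta_pos": [0.99, 0, 0.21], "rotation": [0, -0.317, 0], "hand": 0}]'

```text
clock: 23.45
eef_pos: [0.6224, -0.0573, 0.1628]
tool_rot: [-0.409, 0.403, -0.578, 0.58]
ft_force: [-0.2, 0.9, -0.3]
opening: 0.0375
```

>>> servo_tool --increments '[{"delta_pos": [0.25, 0, 0.01], "rotation": [0, -0.08, 0], "hand": 0}, {"delta_pos": [0.5, 0, 0.02], "rotation": [0, -0.16, 0], "hand": 0}, {"delta_pos": [0.75, 0, 0.03], "rotation": [0, -0.24, 0], "hand": 0}, {"delta_pos": [1, 0, 0.045], "rotation": [0, -0.317, 0], "hand": 0}, {"delta_pos": [1, 0, 0.045], "rotation": [0, -0.317, 0], "hand": 0}]'

```text
clock: 23.95
eef_pos: [0.5757, -0.2037, 0.1612]
tool_rot: [-0.455, 0.45, -0.543, 0.544]
ft_force: [-0.4, 0.5, -1.2]
opening: 0.0374
```

>>> servo_tool --increments '[{"delta_pos": [0.25, 0, -0.03], "rotation": [0, -0.08, 0], "hand": 0}, {"delta_pos": [0.5, 0, -0.06], "rotation": [0, -0.16, 0], "hand": 0}, {"delta_pos": [0.75, 0, -0.09], "rotation": [0, -0.24, 0], "hand": 0}, {"delta_pos": [1, 0, -0.12], "rotation": [0, -0.317, 0], "hand": 0}, {"delta_pos": [1, 0, -0.12], "rotation": [0, -0.317, 0], "hand": 0}, {"delta_pos": [1, 0, -0.12], "rotation": [0, -0.317, 0], "hand": 0}]'

```text
clock: 24.55
eef_pos: [0.53, -0.3483, 0.1596]
tool_rot: [-0.497, 0.493, -0.504, 0.505]
ft_force: [0.4, -0.3, -1.9]
opening: 0.0375
```

```bash
python3 - <<'E'
from h import *
s,im,d=shot('wrist','w8.png');print(s['eef_pos'],s['opening'],s['ft_force'],s['clock'])
p=pts('wrist',d,s)*1000
m=(p[:,:,2]>11)&(p[:,:,2]<19); a=p[m]; a=a[(np.hypot(a[:,0]-494,a[:,1]+344)<130)]
print(len(a),[np.round(v,1) for v in cv2.minAreaRect(a[:,:2].astype(np.float32))],a.min(0).round(),a.max(0).round())
plan([(535.8,-344.6,25,89.5)])
E
```

```text
[ 0.53004873 -0.34827307  0.15962574] 0.03753028745806591 [ 0.366216   -0.33800243 -1.86705208] 24.55
3149 [array([ 519.2, -343.4]), array([140.5, 120.2]), np.float64(89.3)] [ 460. -414.   11.] [ 580. -273.   18.]
-> (535.8, -344.6, 25, 89.5)
   d [-0.018, 0.899, 0.03] r [-0.011, -0.019, -0.007] rows>= 3
```

View pics/w8.png

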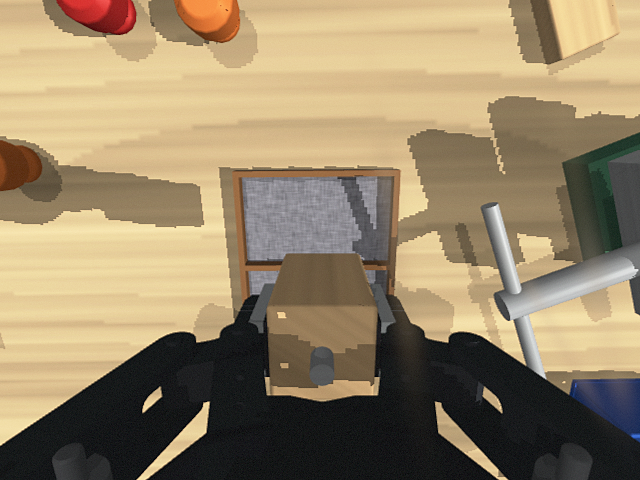

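>>> servo_tool --increments '[{"delta_pos": [-0.018, 0.2, 0.03], "rotation": [-0.01, -0.02, 0], "hand": 0}, {"delta_pos": [-0.018, 0.5, 0.03], "rotation": [-0.01, -0.02, 0], "hand": 0}, {"delta_pos": [-0.018, 0.78, 0.03], "rotation": [-0.01, -0.02, 0], "hand": 0}, {"delta_pos": [-0.018, 0.86, 0.03], "rotation": [-0.01, -0.02, 0], "hand": 0}, {"delta_pos": [-0.018, 0.905, 0.03], "rotation": [-0.01, -0.02, 0], "hand": 0}, {"delta_pos": [-0.018, 0.905, 0.03], "rotation": [-0.01, -0.02, 0], "hand": 0}, {"delta_pos": [-0.018, 0.905, 0.03], "rotation": [-0.01, -0.02, 0], "hand": 0}]'

```text
clock: 25.3
eef_pos: [0.5375, -0.3446, 0.0261]
tool_rot: [-0.5, 0.497, -0.501, 0.502]
ft_force: [-0.1, 0.9, -1.9]
opening: 0.0372
```

>>> servo_tool --increments '[{"delta_pos": [0, 0, 0], "rotation": [0, 0, 0], "hand": 0.7}, {"delta_pos": [0, 0, 0], "rotation": [0, 0, 0], "hand": 0.7}, {"delta_pos": [0, 0, 0], "rotation": [0, 0, 0], "hand": 0.7}, {"delta_pos": [0, 0, 0], "rotation": [0, 0, 0], "hand": 0.7}, {"delta_pos": [0, 0, 0], "rotation": [0, 0, 0], "hand": 0.7}, {"delta_pos": [0, 0, 0], "rotation": [0, 0, 0], "hand": 0.7}, {"delta_pos": [0, -0.15, 0], "rotation": [0, 0, 0], "hand": 0.7}, {"delta_pos": [0, -0.4, 0], "rotation": [0, 0, 0], "hand": 0.7}, {"delta_pos": [0, -0.8, 0], "rotation": [0, 0, 0], "hand": 0.7}, {"delta_pos": [0, -0.8, 0], "rotation": [0, 0, 0], "hand": 0.7}, {"delta_pos": [0, -0.8, 0], "rotation": [0, 0, 0], "hand": 0.7}]'

```text
clock: 26.4
eef_pos: [0.5385, -0.3455, 0.1492]
tool_rot: [-0.501, 0.496, -0.5, 0.504]
ft_force: [1.1, 0.2, -0.0]
opening: 0.0597
```

```bash
python3 - <<'E'
from h import *
s=manip.observe();print(s['eef_pos'],s['opening'],s['clock'])
obj(535.8,-344.6,38,((60,68),(70,80)),'wrist')
plan([(458,93.8,145,107.9)])
E
```

```text
[ 0.53853583 -0.34546473  0.14917603] 0.059693861048411234 26.4
wrist (60, 68) 2627 mean [ 537.1 -345.    63.7] rect [array([ 536.2, -345. ]), array([38. , 37.8]), np.float64(89.3)] zmax 67.8
wrist (70, 80) 122 mean [ 536.4 -345.    73.6] rect [array([ 536.1, -344.8]), array([7.7, 7.8]), np.float64(53.6)] zmax 76.0
-> (458, 93.8, 145, 107.9)
   d [-0.974, 0.005, -0.184] r [-0.004, -0.203, -0.001] rows>= 3
   d [-0.988, 0.005, -0.079] r [-0.004, -0.203, -0.001] rows>= 3
   d [-0.99, 0.005, 0.026] r [-0.004, -0.203, -0.001] rows>= 3
```

Square foot stands flat (top at 64). Now the castor.

>>> servo_tool --increments '[{"delta_pos": [-0.24, 0, -0.05], "rotation": [0, -0.05, 0], "hand": 0.65}, {"delta_pos": [-0.48, 0, -0.09], "rotation": [0, -0.1, 0], "hand": 0.65}, {"delta_pos": [-0.73, 0, -0.14], "rotation": [0, -0.15, 0], "hand": 0.65}, {"delta_pos": [-0.975, 0, -0.185], "rotation": [0, -0.2, 0], "hand": 0.65}, {"delta_pos": [-0.975, 0, -0.185], "rotation": [0, -0.2, 0], "hand": 0.65}]'

```text
clock: 26.95
eef_pos: [0.509, -0.1953, 0.1459]
tool_rot: [0.526, -0.523, 0.474, -0.474]
ft_force: [0.0, 0.3, 0.2]
opening: 0.0557
```

>>> servo_tool --increments '[{"delta_pos": [-0.25, 0, -0.02], "rotation": [0, -0.05, 0], "hand": 0.65}, {"delta_pos": [-0.5, 0, -0.04], "rotation": [0, -0.1, 0], "hand": 0.65}, {"delta_pos": [-0.75, 0, -0.06], "rotation": [0, -0.15, 0], "hand": 0.65}, {"delta_pos": [-0.99, 0, -0.08], "rotation": [0, -0.2, 0], "hand": 0.65}, {"delta_pos": [-0.99, 0, -0.08], "rotation": [0, -0.2, 0], "hand": 0.65}]'

```text
clock: 27.45
eef_pos: [0.4811, -0.0463, 0.1452]
tool_rot: [0.551, -0.548, 0.445, -0.445]
ft_force: [0.9, 0.1, 0.6]
opening: 0.0554
```

>>> servo_tool --increments '[{"delta_pos": [-0.25, 0, 0.01], "rotation": [0, -0.05, 0], "hand": 0.65}, {"delta_pos": [-0.5, 0, 0.01], "rotation": [0, -0.1, 0], "hand": 0.65}, {"delta_pos": [-0.75, 0, 0.02], "rotation": [0, -0.15, 0], "hand": 0.65}, {"delta_pos": [-0.99, 0, 0.025], "rotation": [0, -0.2, 0], "hand": 0.65}, {"delta_pos": [-0.99, 0, 0.025], "rotation": [0, -0.2, 0], "hand": 0.65}, {"delta_pos": [-0.99, 0, 0.025], "rotation": [0, -0.2, 0], "hand": 0.65}]'

```text
clock: 28.05
eef_pos: [0.4535, 0.0998, 0.1447]
tool_rot: [0.573, -0.572, 0.416, -0.415]
ft_force: [1.0, -0.2, 1.1]
opening: 0.0554
```

```bash
python3 - <<'E'
from h import *
s,im,d=shot('wrist','w9.png');print(s['eef_pos'],s['opening'],s['clock'],s['tool_rot'])
obj(458,93.8,40,((2.5,7),(35,48),(25,60),(50,60)),'wrist')
plan([(458,93.8,10,107.9)])
E
```

```text
[0.45351848 0.09977799 0.14466061] 0.055375463237700415 28.05 [ 0.57285804 -0.57174123  0.41563501 -0.41496165]
wrist (2.5, 7) 1623 mean [464.1  98.3   3.9] rect [array([457.9,  94.9]), array([50.1, 49.4]), np.float64(17.0)] zmax 6.3
wrist (35, 48) 640 mean [462.7  96.8  44.1] rect [array([458.3,  95.5]), array([38.9, 31.7]), np.float64(18.1)] zmax 48.0
wrist (25, 60) 1792 mean [461.   96.1  50.4] rect [array([458.3,  95.5]), array([38.9, 31.7]), np.float64(18.1)] zmax 59.0
wrist (50, 60) 1026 mean [459.4  95.7  55.3] rect [array([458.2,  95.3]), array([31.7, 17.9]), np.float64(17.6)] zmax 59.0
-> (458, 93.8, 10, 107.9)
   d [0.042, 0.899, 0.016] r [-0.002, 0.002, -0.003] rows>= 3
```

View pics/w9.png

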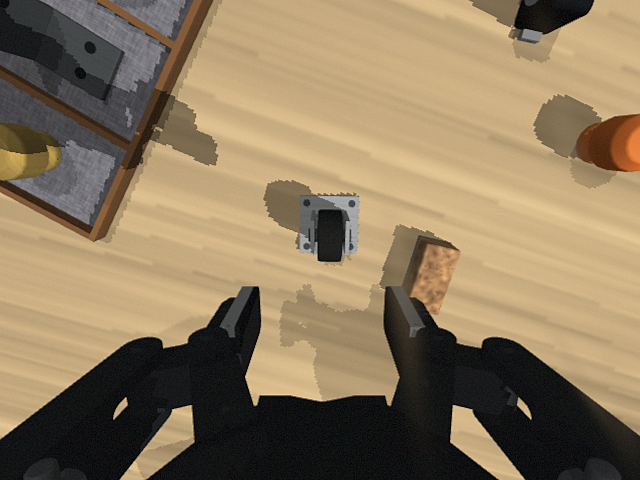

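>>> servo_tool --increments '[{"delta_pos": [0.038, 0.1, 0.015], "rotation": [0, 0, 0], "hand": 0.65}, {"delta_pos": [0.038, 0.4, 0.015], "rotation": [0, 0, 0], "hand": 0.65}, {"delta_pos": [0.038, 0.7, 0.015], "rotation": [0, 0, 0], "hand": 0.65}, {"delta_pos": [0.038, 0.89, 0.015], "rotation": [0, 0, 0], "hand": 0.65}, {"delta_pos": [0.038, 0.89, 0.015], "rotation": [0, 0, 0], "hand": 0.65}, {"delta_pos": [0.038, 0.89, 0.015], "rotation": [0, 0, 0], "hand": 0}, {"delta_pos": [0.038, 0.89, 0.015], "rotation": [0, 0, 0], "hand": 0}, {"delta_pos": [0.038, 0.89, 0.015], "rotation": [0, 0, 0], "hand": 0}, {"delta_pos": [0.038, 0.89, 0.015], "rotation": [0, 0, 0], "hand": 0}, {"delta_pos": [0.038, 0.89, 0.015], "rotation": [0, 0, 0], "hand": 0}, {"delta_pos": [0.038, 0.89, 0.015], "rotation": [0, 0, 0], "hand": 0}, {"delta_pos": [0.038, 0.89, 0.015], "rotation": [0, 0, 0], "hand": 0}]' --force 60

```text
clock: 29.35
eef_pos: [0.4587, 0.0949, 0.0129]
tool_rot: [0.574, -0.57, 0.416, -0.416]
ft_force: [-0.5, -0.5, 9.2]
opening: 0.0286
```

```bash
python3 - <<'E'
from h import *
s=manip.observe();print(s['eef_pos'],s['opening'],s['ft_force'])
x,y=s['eef_pos'][:2]*1000
plan([(x,y,145,107.9),(452.8,-344,145,89.5)])
E
```

```text
[0.45873525 0.09487761 0.01289718] 0.028550931562665735 [-0.54966354 -0.54098192  9.22827193]
-> (np.float64(458.73524763769586), np.float64(94.87760854469887), 145, 107.9)
   d [-0.002, -0.881, 0.003] r [-0.007, 0.003, -0.004] rows>= 3
-> (452.8, -344, 145, 89.5)
   d [0.924, 0.0, -0.312] r [-0.0, 0.204, -0.0] rows>= 3
   d [0.952, 0.0, -0.212] r [-0.0, 0.204, -0.0] rows>= 3
   d [0.969, 0.0, -0.109] r [-0.0, 0.204, -0.0] rows>= 3
```

>>> servo_tool --increments '[{"delta_pos": [0, -0.2, 0], "rotation": [0, 0, 0], "hand": 0}, {"delta_pos": [0, -0.5, 0], "rotation": [0, 0, 0], "hand": 0}, {"delta_pos": [0, -0.8, 0], "rotation": [0, 0, 0], "hand": 0}, {"delta_pos": [0, -0.88, 0], "rotation": [0, 0, 0], "hand": 0}, {"delta_pos": [0, -0.88, 0], "rotation": [0, 0, 0], "hand": 0}]'

```text
clock: 29.85
eef_pos: [0.4596, 0.0954, 0.1479]
tool_rot: [0.576, -0.568, 0.415, -0.417]
ft_force: [0.5, 0.3, -1.6]
opening: 0.0284
```

>>> servo_tool --increments '[{"delta_pos": [0.23, 0, -0.08], "rotation": [0, 0.05, 0], "hand": 0}, {"delta_pos": [0.46, 0, -0.16], "rotation": [0, 0.1, 0], "hand": 0}, {"delta_pos": [0.69, 0, -0.23], "rotation": [0, 0.15, 0], "hand": 0}, {"delta_pos": [0.925, 0, -0.31], "rotation": [0, 0.204, 0], "hand": 0}, {"delta_pos": [0.925, 0, -0.31], "rotation": [0, 0.204, 0], "hand": 0}]'

```text
clock: 30.35
eef_pos: [0.4565, -0.054, 0.1455]
tool_rot: [0.551, -0.545, 0.447, -0.447]
ft_force: [0.5, 0.2, -1.1]
opening: 0.028
```

>>> servo_tool --increments '[{"delta_pos": [0.24, 0, -0.05], "rotation": [0, 0.05, 0], "hand": 0}, {"delta_pos": [0.48, 0, -0.1], "rotation": [0, 0.1, 0], "hand": 0}, {"delta_pos": [0.72, 0, -0.16], "rotation": [0, 0.15, 0], "hand": 0}, {"delta_pos": [0.95, 0, -0.21], "rotation": [0, 0.204, 0], "hand": 0}, {"delta_pos": [0.95, 0, -0.21], "rotation": [0, 0.204, 0], "hand": 0}]'

```text
clock: 30.85
eef_pos: [0.4533, -0.2024, 0.1431]
tool_rot: [0.525, -0.52, 0.477, -0.476]
ft_force: [0.1, -0.3, -2.2]
opening: 0.0283
```

>>> servo_tool --increments '[{"delta_pos": [0.24, 0, -0.03], "rotation": [0, 0.05, 0], "hand": 0}, {"delta_pos": [0.48, 0, -0.05], "rotation": [0, 0.1, 0], "hand": 0}, {"delta_pos": [0.72, 0, -0.08], "rotation": [0, 0.15, 0], "hand": 0}, {"delta_pos": [0.97, 0, -0.11], "rotation": [0, 0.204, 0], "hand": 0}, {"delta_pos": [0.97, 0, -0.11], "rotation": [0, 0.204, 0], "hand": 0}, {"delta_pos": [0.97, 0, -0.11], "rotation": [0, 0.204, 0], "hand": 0}]'

```text
clock: 31.45
eef_pos: [0.4495, -0.3486, 0.1407]
tool_rot: [0.498, -0.494, 0.506, -0.502]
ft_force: [-0.1, -0.6, -1.2]
opening: 0.0278
```

```bash
python3 - <<'E'
from h import *
s,im,d=shot('wrist','w10.png');print(s['eef_pos'],s['opening'],s['ft_force'],s['clock'])
plan([(452.8,-344,17.5,89.5)])
E
```

```text
[ 0.44954636 -0.3485556   0.14067074] 0.027841462250713586 [-0.11019242 -0.55290914 -1.23466716] 31.45
-> (452.8, -344, 17.5, 89.5)
   d [-0.021, 0.824, 0.019] r [-0.003, -0.012, -0.014] rows>= 3
```

View pics/w10.png

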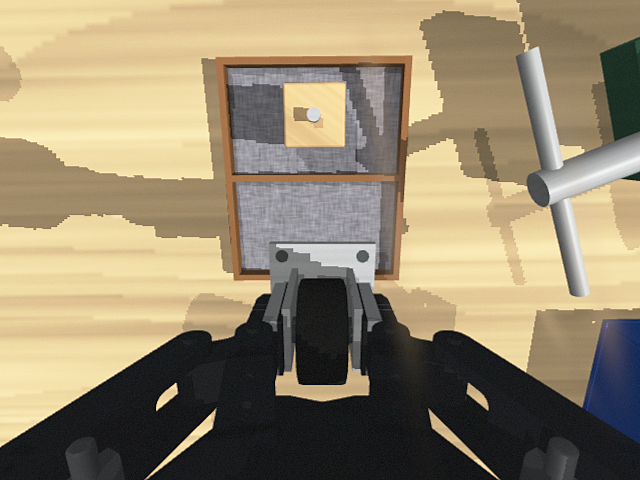

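>>> servo_tool --increments '[{"delta_pos": [-0.02, 0.2, 0.02], "rotation": [0, -0.01, -0.015], "hand": 0}, {"delta_pos": [-0.02, 0.5, 0.02], "rotation": [0, -0.01, -0.015], "hand": 0}, {"delta_pos": [-0.02, 0.72, 0.02], "rotation": [0, -0.01, -0.015], "hand": 0}, {"delta_pos": [-0.02, 0.79, 0.02], "rotation": [0, -0.01, -0.015], "hand": 0}, {"delta_pos": [-0.02, 0.83, 0.02], "rotation": [0, -0.01, -0.015], "hand": 0}, {"delta_pos": [-0.02, 0.83, 0.02], "rotation": [0, -0.01, -0.015], "hand": 0}, {"delta_pos": [-0.02, 0.83, 0.02], "rotation": [0, -0.01, -0.015], "hand": 0}]'

```text
clock: 32.2
eef_pos: [0.4544, -0.3441, 0.0182]
tool_rot: [-0.498, 0.497, -0.501, 0.504]
ft_force: [0.8, -0.1, -1.0]
opening: 0.0287
```

>>> servo_tool --increments '[{"delta_pos": [0, 0, 0], "rotation": [0, 0, 0], "hand": 0.65}, {"delta_pos": [0, 0, 0], "rotation": [0, 0, 0], "hand": 0.65}, {"delta_pos": [0, 0, 0], "rotation": [0, 0, 0], "hand": 0.65}, {"delta_pos": [0, 0, 0], "rotation": [0, 0, 0], "hand": 0.65}, {"delta_pos": [0, 0, 0], "rotation": [0, 0, 0], "hand": 0.65}, {"delta_pos": [0, 0, 0], "rotation": [0, 0, 0], "hand": 0.65}, {"delta_pos": [0, -0.15, 0], "rotation": [0, 0, 0], "hand": 0.65}, {"delta_pos": [0, -0.4, 0], "rotation": [0, 0, 0], "hand": 0.65}, {"delta_pos": [0, -0.9, 0], "rotation": [0, 0, 0], "hand": 0.65}, {"delta_pos": [0, -0.9, 0], "rotation": [0, 0, 0], "hand": 0.65}, {"delta_pos": [0, -0.9, 0], "rotation": [0, 0, 0], "hand": 0.65}]'

```text
clock: 33.3
eef_pos: [0.4561, -0.345, 0.1578]
tool_rot: [-0.5, 0.496, -0.498, 0.506]
ft_force: [0.1, -0.3, -0.4]
opening: 0.0559
```

>>> servo_tool --increments '[{"delta_pos": [-0.3, -0.2, 0], "rotation": [0, 0, 0], "hand": 0.65}, {"delta_pos": [-0.6, -0.4, 0], "rotation": [0, 0, 0], "hand": 0.65}, {"delta_pos": [-0.9, -0.6, 0], "rotation": [0, 0, 0], "hand": 0.65}, {"delta_pos": [-0.9, -0.6, 0], "rotation": [0, 0, 0], "hand": 0.65}, {"delta_pos": [-0.9, -0.6, 0], "rotation": [0, 0, 0], "hand": 0.65}]'

```text
clock: 33.8
eef_pos: [0.4568, -0.2082, 0.2482]
tool_rot: [-0.501, 0.496, -0.497, 0.506]
ft_force: [0.1, 0.4, -0.2]
opening: 0.0556
```

```bash
python3 - <<'E'
from h import *
s,im,d=shot('top','top2.png'); print(s['eef_pos'],s['clock'],s['ft_force'])
obj(452.8,-344,38,((6.5,11),(54,70)),'wrist'); obj(452.8,-344,38,((54,70),),'top')
for n,x,y,z in (('bun',607,296,((40,52),)),('brk',530,340,((52,66),)),('brkfoot',520,308,((8,13),)),('knob',445,334,((46,56),)),('sq',536,-345,((60,68),)),('tape',664,2,((25,60),)),('block',444,-1,((20,35),))):
    print(n); obj(x,y,36,z,'top')
E
```

```text
[ 0.4567883  -0.20820249  0.24823109] 33.8 [ 0.1421157   0.4366844  -0.16384554]
wrist (6.5, 11) 823 mean [ 460.2 -335.4    7.9] rect [array([ 454., -344.]), array([50.4, 49. ]), np.float64(89.4)] zmax 10.9
wrist (54, 70) 577 mean [ 455.1 -343.    59.1] rect [array([ 454. , -343.8]), array([18.3, 32. ]), np.float64(89.8)] zmax 63.7
bun
top (40, 52) 578 mean [605.2 292.3  46.4] rect [array([606.3, 293.7]), array([53.6, 51.8]), np.float64(69.8)] zmax 52.0
brk
top (52, 66) 133 mean [529.6 338.6  59.1] rect [array([530. , 339.4]), array([ 9. , 39.6]), np.float64(76.0)] zmax 64.1
brkfoot
top (8, 13) 537 mean [522.9 310.6  10.4] rect [array([519.1, 310. ]), array([68. , 62.2]), np.float64(50.4)] zmax 13.0
knob
top (46, 56) 305 mean [444.7 331.9  49.4] rect [array([444.4, 332. ]), array([35.8, 36.2]), np.float64(3.2)] zmax 53.9
sq
tape
top (25, 60) 414 mean [665.3   1.8  44.9] rect [array([667.5,   2. ]), array([49.9, 29.2]), np.float64(8.6)] zmax 52.2
block
```

View pics/top2.png

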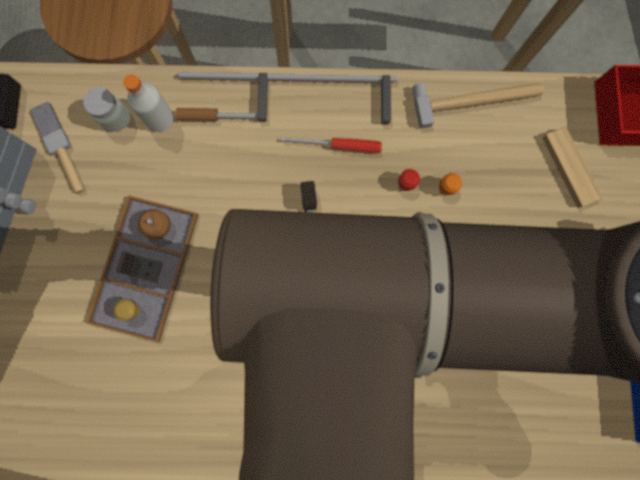

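```bash
python3 - <<'E'
from h import *
shot('side','side2.png')
obj(536,-345,38,((60,68),),'wrist'); obj(444,-1,40,((20,35),),'side'); obj(536,-345,38,((60,68),),'side'); obj(454,-344,38,((54,68),),'side')
E
```

```text
wrist (60, 68) 1724 mean [ 535.8 -343.7   63.4] rect [array([ 535.7, -344.6]), array([38.6, 38. ]), np.float64(89.5)] zmax 68.0
side (20, 35) 279 mean [433.4  -4.3  23.6] rect [array([434.1,  -3.3]), array([40.5, 33.5]), np.float64(5.7)] zmax 27.0
side (60, 68) 703 mean [ 534.3 -347.7   63. ] rect [array([ 534.8, -346.7]), array([38.6, 38.1]), np.float64(89.9)] zmax 68.0
side (54, 68) 301 mean [ 453.  -346.6   58.6] rect [array([ 453.1, -346.3]), array([18.9, 30. ]), np.float64(86.9)] zmax 63.3
```

View pics/side2.png

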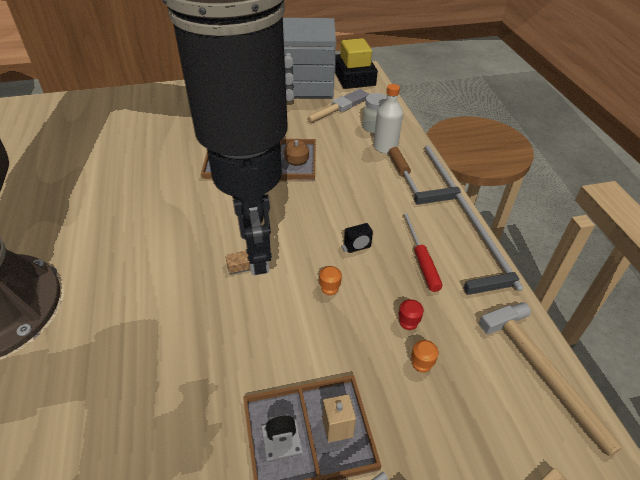

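The side view shows the castor (282,440) and square foot (340,418) flat in the short tray. The sanding block (238,262) and tape measure (357,238) are standing as before, and the look-alike knobs have not moved.

```bash
python3 -c "
from workcell import manip
print(manip.sign_off())"
```

```text
the job is handed in; nothing more can be done
None
```

Both kits are made up, and I handed the job in at about 34 s on the robot clock.

- **Long tray:** the bun foot is in the far compartment, the angle bracket in the middle one and the brass drawer knob in the near one.
- **Short tray:** the square foot is in the far compartment and the castor in the near one.

**Last checks:**
- Each part measured at its own height plus the 4 mm tray floor: bun foot about 48 mm, bracket 60, knob 50, square foot 64, and the castor's plate 8. That means all five stand flat and upright.
- The cameras agreed on where the parts stand to within about 3 mm. The exception was one top-camera reading of the knob, about 7 mm off with the arm probably in the way; a repeat matched the wrist camera to about 2 mm.
- The tape measure and the red and orange look-alike knobs showed no change from the start.
- The sanding block looks to be where it started, but the gripper partly hid it in the last view and the top camera could not see it. I could not check its position to the millimetre.
- The highest wrist force I read was about 10 N, and no check failed.

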